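# Take the spent quartz lamps out of the edge dryer

## Robot

A 6-joint arm with a two-finger parallel gripper is mounted at the origin on a cart in front of the work surface, level with it; the furniture and walls round the work are solid. World frame = base frame: x ahead of the robot, y to its left, z up, the work surface at z = 0. Lengths are in mm, angles in degrees, forces in N, time in s.
With the tool pointing down it reaches from about 300 to 850 mm from the base axis. Payload 4.2 kg.
Tool frame: the origin (TCP) lies at the very end of the fingers, on their centre line; the grasp point (between the pads) lies 19 mm behind it; z points along the fingers, y is the direction in which the jaws open and shut (so a half turn about z gives the same grasp; the last joint's range is limited). The gripper opens to 91 mm and grips with 3 to 60 N. Pads are 32 mm wide; open, the fingers measure 118 mm over their backs; the gripper's body (76 mm by 178 mm) begins 60 mm behind the grasp point.
Start: joints at [72.135, 18.312, 89.639, -0, 72.044, -1.146], TCP at [165.416, 550.709, 213.976] pointing down, gripper open.
Joint ranges: [-177.97, 177.97], [-48.28, 115.42], [12.27, 149.76], [-77.06, 257.06], [2.81, 150.46], [-146.56, 146.56]. Speed limits (degrees/s): [147.25, 147.25, 180, 180, 180, 180].

## Interface

Orientations are given as [roll, pitch, yaw] about the fixed x, y, z axes, in that order (R = Rz(yaw) Ry(pitch) Rx(roll)).
In Python, from workcell import env gives the robot as it stands. The module is installed in compiled form; this text tells all that it offers.
- The arm moves only by the tool arm_command, never from a script. Its argument "targets" is a list of rows, each a list of 5 numbers: the closure, from 0 (fully open) to 1 (shut), then the shift along the tool's x, y, z each as a share of 50 cm, from -1 to 1, then the turn about the tool's z as a share of pi/4 rad, from -1 to 1. A call has 1 to 8 rows; each row is the pose to reach, as a shift and turn from the pose measured when the call began, along the tool's axes at that moment; what a row does not reach only later rows make up. A row lasts 1/12 s, in which the tool goes at most 41.7 mm and 7.16 degrees, less where a joint would pass 70% of its speed; a pose out of reach is approached as far as the arm can. A call with a number of a shift or a turn outside -1 to 1 is refused whole. A call with a gripper value outside its range is refused whole. The fingers move at their own pace and stop on an object; "squeeze" is the grip in N (left out, the last holds). Time passes only in rows, so rows that repeat a pose let the fingers close. It gives the time, the measured TCP pose, the force and the opening at its end, in the units of the state.
- env.state(): the state, without advancing time (a new reading comes with each control period).
- env.grab_frame(name): name is "scene" or "top" or "wrist"; returns the picture (420x560x3 uint8, red, green, blue); there is no depth.
- env.camera_params(name): a dict with "camera_matrix" (3x3 intrinsics, pixels), "dist_coeffs" ([k1, k2, p1, p2, k3] as OpenCV has them; the pictures are not rectified), "R" (3x3) and "t" (3): a world point X has camera coordinates R X + t; the wrist camera has in their place "hand_eye" (4x4, takes a point from camera to tool coordinates, whose origin is the TCP and whose axes are the flange's). Camera axes: x right, y down, z forward; pixel columns grow to the right and rows downward; lengths in mm; the calibration is good to about 2 mm. A picture is of the moment at which its call begins: read the wrist's pose just before it. camera_params takes no time and is no camera call.
- env.job_done(): hands the job in, once; it reports no verdict.
The state is a dict: "time_s": time; "qpos": joint angles; "qvel": joint speeds; "effort": joint torques, N m; "ee_pos": TCP position; "ee_rot": TCP orientation; "force": force on the tool from outside, world axes, zero at the start; "torque": the same for the moment, N m; "gripper_width": finger opening in mm.
Only numpy, scipy, OpenCV 4.12 (cv2) and the standard library are available. Lean on these libraries where they do the work, as an engineer would, in place of code of your own. Each camera call takes 0.05 s, during which the arm holds its last target.

## Task

The quartz lamps of the edge dryer are spent. Turn its selector to off (the open ring), then pry the snap-fit guard loose with the flat lever in the front notch, lay the guard and the lever flat on the bench, and lay every lamp in a cradle of its own in the lamp carton, with the dryer left switched off. The quartz is fragile: never squeeze a lamp with more than 15 N or press or knock it against anything harder than that, and do not disturb the ink bottle, the slicker or the spool.

Things in the scene. Friction and masses are not known exactly. Their poses are not given: they have to be found in the camera images.
- dryer: Infrared edge dryer: grey sheet-metal bench unit, fixed, 140 (x) x 232 (y) x 80 mm high. Origin: centre of its underside; -x is its front. Lamp well 100 x 146 mm, centre at x = 2, y = -29 mm, floor at z = 20 mm, under the guard; selector on the panel at the +y end. Two sprung roller catches on the front rim (y = -75 and 17 mm, 88 mm high) hold the guard's front edge down.
- holder_mid (a point): Middle of the lamp well on the lamps' level (z = 45 mm), axes as the dryer's. Lamps lie along x with their axes at this height, at y = -42, 0 and 42 mm from here, in open-topped white holders 12 mm thick at x = -32 and 32 mm (tops 6 mm above the lamp axes); the middle 52 mm of each lamp is free. A lamp is lifted straight up.
- notch (a point): Pry notch in the dryer's front rim: 28 mm wide (y), open to the top and the front. This point: middle of the front edge of its flat floor (the fulcrum), axes as the dryer's. The floor runs level 22 mm in +x. The guard's front edge begins 17.5 mm in +x, its underside 5 mm above the floor; under it there is room for a blade 16 mm wide until 32 mm in +x from here.
- guard: Guard (snap-fit cover) of the lamp well: bright steel frame 109 (x) x 155 (y) x 15 mm, 0.2 kg, thin skirt 12 mm deep below (cut away at the notch), three bars along x. Origin: centre of the skirt's underside. On the dryer its axes are the dryer's. About 12 N up at the front edge snaps it out of the catches after 4 mm; raised 7 mm, it stays up on them. Its rear edge just lies against the rear rim's upstand (7 mm high).
- guard_bar (a point): Middle of the top of the guard's central bar, by which the loosened guard is lifted: 12 mm wide (y), 72 mm long (x), 8 mm high, with openings 30 mm wide on both sides; the lamps' tops lie 21 mm below its underside.
- guard_lip (a point): Middle of the underside of the guard's front edge (3 mm thick), over the notch: where the lever lifts.
- selector (a joint): Angle of the three-position selector, rad: 0 = off (pointer at the open ring, towards the dryer's +x), 0.7 = half power (one bar), 1.4 = full power (two bars). Grows clockwise seen from above. A spring detent (about 0.05 N m) pulls it to the nearest position; stops at -0.03 and 1.43.
- selector_grip (a point): On the selector's vertical axis, 10 mm below its top; turns with the knob. The grip is a black bar 40 x 12 mm, 24 mm high, along this point's x axis; the white pointer line is at the +x end.
- lever: Flat pry lever, loose, 0.09 kg, 130 mm long: wooden handle 70 x 18 x 14 mm, then a flat steel blade 16 mm wide, 2.5 mm thick, 60 mm long. Origin: centre of the handle's underside; x points along the blade to its tip; the blade's mid-plane is 7 mm above the handle's underside. Balances about 7 mm in +x from the origin.
- lever_tip (a point): Middle of the end of the lever's blade, 95 mm in +x from the lever's origin and 7 mm above its underside.
- carton: Lamp carton: open cardboard tray 100 (x) x 136 (y) mm, walls 20 mm high, loose, 0.45 kg. Origin: centre of its underside. Two notched combs along y (x = -28 and 28 mm, 10 mm thick, peaks 36 mm high) make three cradles for lamps lying along x, at y = -40, 0, 40 mm; a lamp rests there with its axis at z = 30 mm. Between the combs 46 mm are free, floor at z = 4 mm.
- clear_spot (a point): A point on the bench top: the middle of a clear part of the bench to the right in front of the dryer, 130 mm deep and 170 mm long (its long side runs along the bench's front edge, at 2.09 rad from the world's x axis), where the guard can be laid.
- lamp_0: Quartz lamp, 78 mm long, 0.03 kg: glass tube 11 mm thick and 52 mm long, with square ceramic ends 12 x 12 x 14 mm. Origin: middle of one long side of the square section, so its axis runs 6 mm from the origin in its own z; x runs along it (either end is the same). It may be absent (None).
- lamp_1: Quartz lamp, 78 mm long, 0.03 kg: glass tube 11 mm thick and 52 mm long, with square ceramic ends 12 x 12 x 14 mm. Origin: middle of one long side of the square section, so its axis runs 6 mm from the origin in its own z; x runs along it (either end is the same). It may be absent (None).
- lamp_2: Quartz lamp, 78 mm long, 0.03 kg: glass tube 11 mm thick and 52 mm long, with square ceramic ends 12 x 12 x 14 mm. Origin: middle of one long side of the square section, so its axis runs 6 mm from the origin in its own z; x runs along it (either end is the same). It may be absent (None).
- ink_bottle: Bystander: edge-ink bottle, black, 37 mm across, 105 mm tall; origin under its centre.
- slicker: Bystander: wooden edge slicker, 105 x 22 x 22 mm, lying; origin under its centre.
- thread_spool: Bystander: spool of white thread, 54 x 74 x 60 mm, standing; origin near the centre of its underside.

How it is judged (in metres and radians):
On the way, in this order (a step that is already met when the one before it is completed fails the run):
1. the selector is turned to off (value of joint selector below 0.12 rad), for 0.3 s.
2. the guard's front edge is raised out of the catches, with the lever's tip at it and no finger on the guard (z of guard_lip in the frame of dryer above 0.081 m and distance between lever_tip and guard_lip below 0.025 m and contact force between the fingers and guard below 0.2 N), for 0.1 s.
At the end, for the whole second after the job is handed in: Selector at off (under 0.12 rad); guard and lever flat on the bench (undersides under 12 mm up, tilt under 0.12 and 0.15 rad); every lamp on the carton's combs, within 14 mm (x) and 56 mm (y) of its centre, along its x within 0.2 rad, 22 mm or more from other lamps; all at rest (value of joint selector below 0.12 rad and height (world z) of each of guard, lever below 0.012 m and angle between guard's own z axis and vertical below 0.12 rad and linear speed of each of guard, lever, carton, lamp_0, lamp_1, lamp_2 below 0.02 m/s and angle between lever's own z axis and vertical below 0.15 rad and angle between carton's own z axis and vertical below 0.1 rad and x of lamp_0 in the frame of carton between -0.014 and 0.014 m and y of lamp_0 in the frame of carton between -0.056 and 0.056 m and z of lamp_0 in the frame of carton between 0.014 and 0.042 m and angle between the x axis of each of lamp_0, lamp_1, lamp_2 and the x axis of carton, either way round below 0.2 rad and x of lamp_1 in the frame of carton between -0.014 and 0.014 m and y of lamp_1 in the frame of carton between -0.056 and 0.056 m and z of lamp_1 in the frame of carton between 0.014 and 0.042 m and x of lamp_2 in the frame of carton between -0.014 and 0.014 m and y of lamp_2 in the frame of carton between -0.056 and 0.056 m and z of lamp_2 in the frame of carton between 0.014 and 0.042 m and distance between lamp_0 and lamp_1 above 0.022 m and distance between each of lamp_0, lamp_1 and lamp_2 above 0.022 m); the robot touches nothing.
It fails at once if a lamp is squeezed too hard: the fingers' contact forces on it, both sides added up, pass 36 N (about 18 N a side) (contact force between the fingers and lamp_0 above 36 N or contact force between the fingers and lamp_1 above 36 N or contact force between the fingers and lamp_2 above 36 N).
It fails at once if a lamp is pressed or knocked against the carton, the dryer, the guard or the lever with more than 20 N (contact force between any of lamp_0, lamp_1, lamp_2 and carton above 20 N or contact force between any of lamp_0, lamp_1, lamp_2 and dryer above 20 N or contact force between any of lamp_0, lamp_1, lamp_2 and guard above 20 N or contact force between any of lamp_0, lamp_1, lamp_2 and lever above 20 N).
It fails at once if the ink bottle, the slicker or the spool is moved more than 30 mm (distance of any of ink_bottle, slicker, thread_spool from where it was at the start of the episode above 0.03 m).
Of lamp_0, lamp_1, lamp_2 only 2 to 3 are there at a start; the rules pass over those that are not, and their reading is None.
At some moment in a run one of lever, carton may be knocked a few centimetres aside while the robot is not near it.
It also fails if it takes over 200 s, if anything falls off the work surface, if the arm or the gripper's body presses on something with over 40 N, if the wrist force passes 120 N, or if a joint passes its speed limit or range.

## Working session

There is one attempt and no reset: what is moved stays moved. The work goes in short steps, Python scripts to look and compute and a tool call to move; the robot and the scene stay as the last step left them, time stands still between calls to the robot, and variables do not carry over. Pictures are saved under pics/ and viewed, and the job is handed in when it is done.

Besides the shell and the picture viewer there is one more tool, called as name([rows], argument=value, ...), one row to a line, values as JSON. arm_command: Moves the arm, as the interface text tells. Shift numbers are shares of 50 cm and turn numbers shares of pi/4 rad, none past 1 either way. Its arguments: {"type":"object","properties":{"targets":{"type":"array"},"squeeze":{"type":"number"}},"required":["targets"]}

```bash
mkdir -p pics; cat > h.py <<'E'
import numpy as np, cv2
from workcell import env
from scipy.spatial.transform import Rotation as Ro
def snap(cam,name,scale=None):
    s=env.state(); im=env.grab_frame(cam)
    cv2.imwrite(f'pics/{name}.png',im[:,:,::-1]); np.save(f'pics/{name}.npy',im)
    import json; json.dump({'p':list(map(float,s['ee_pos'])),'r':list(map(float,s['ee_rot']))},open(f'pics/{name}.json','w'))
    return im
def cam_pose(cam,name=None):
    c=env.camera_params(cam);K=np.array(c['camera_matrix']);D=np.array(c['dist_coeffs'])
    if cam!='wrist':
        return K,D,np.array(c['R']),np.array(c['t'])
    import json; j=json.load(open(f'pics/{name}.json'))
    T=np.eye(4);T[:3,:3]=Ro.from_euler('xyz',j['r'],degrees=True).as_matrix();T[:3,3]=j['p']
    C=np.linalg.inv(T@np.array(c['hand_eye']))
    return K,D,C[:3,:3],C[:3,3]
def ray(cam,uv,name=None):
    K,D,R,t=cam_pose(cam,name)
    p=cv2.undistortPoints(np.array(uv,float).reshape(-1,1,2),K,D).reshape(-1,2)
    d=np.c_[p,np.ones(len(p))]@R; return -R.T@t, d
def onz(cam,uv,z,name=None):
    o,d=ray(cam,uv,name); z=np.broadcast_to(z,(len(d),)); return o+d*((z-o[2])/d[:,2])[:,None]
def proj(cam,P,name=None):
    K,D,R,t=cam_pose(cam,name)
    return cv2.projectPoints(np.array(P,float).reshape(-1,3),cv2.Rodrigues(R)[0],t,K,D)[0].reshape(-1,2)
def show(*a):
    print(*[np.round(x,1) if not isinstance(x,str) else x for x in a])
E
python3 - <<'E'
from h import *
for c in ['scene','top','wrist']:
    snap(c,c+'0'); p=env.camera_params(c); print(c,{k:np.round(v,3).tolist() for k,v in p.items()})
print(env.state())
E
```

```text
scene {'camera_matrix': [[465.807, 0.0, 277.613], [0.0, 465.807, 204.001], [0.0, 0.0, 1.0]], 'dist_coeffs': [-0.034, 0.0, 0.0, 0.0, 0.0], 'R': [[0.599, -0.801, 0.003], [-0.417, -0.315, -0.853], [0.684, 0.51, -0.523]], 't': [-247.123, 324.948, 735.881]}
top {'camera_matrix': [[499.041, 0.0, 273.593], [0.0, 499.041, 212.107], [0.0, 0.0, 1.0]], 'dist_coeffs': [-0.087, 0.0, 0.0, 0.0, 0.0], 'R': [[0.018, -0.999, -0.028], [-0.984, -0.013, -0.18], [0.18, 0.031, -0.983]], 't': [89.627, 522.706, 1205.388]}
wrist {'camera_matrix': [[339.444, 0.0, 280.957], [0.0, 339.444, 207.683], [0.0, 0.0, 1.0]], 'dist_coeffs': [-0.068, 0.0, 0.0, 0.0, 0.0], 'hand_eye': [[0.001, -0.963, -0.27, 75.402], [1.0, 0.001, -0.0, 0.446], [0.001, -0.27, 0.963, -171.298], [0.0, 0.0, 0.0, 1.0]]}
{'time_s': 0.15, 'qpos': array([ 7.21343603e+01,  1.83437657e+01,  8.96898986e+01, -4.47110996e-04,
        7.20446237e+01, -1.14632939e+00]), 'qvel': array([-9.08774804e-03, -1.71968046e-01, -2.19561245e-01,  5.57268943e-02,
       -4.39055865e-02,  2.04957823e-04]), 'effort': array([-1.09090241e-03, -4.12770045e+01, -2.32154399e+01,  7.25350133e-02,
        4.33634722e-02, -8.04552883e-05]), 'ee_pos': array([165.30685595, 550.32853069, 213.31107985]), 'ee_rot': array([-1.79921719e+02, -1.14115838e-03,  1.63280827e+02]), 'force': array([ 0.41118854, -0.35106603,  0.67543519]), 'torque': array([-0.00086287, -0.00348262, -0.01752898]), 'gripper_width': 91.2781231368272}
```

View pics/scene0.png

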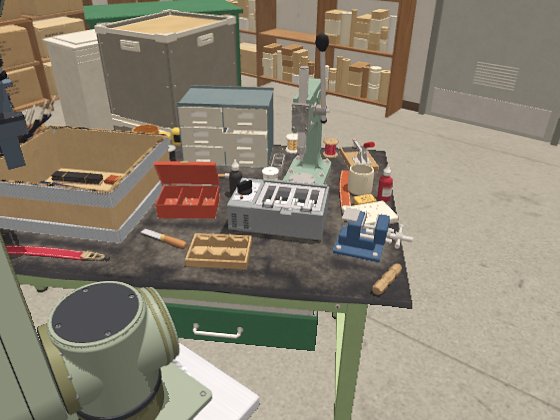

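View pics/top0.png

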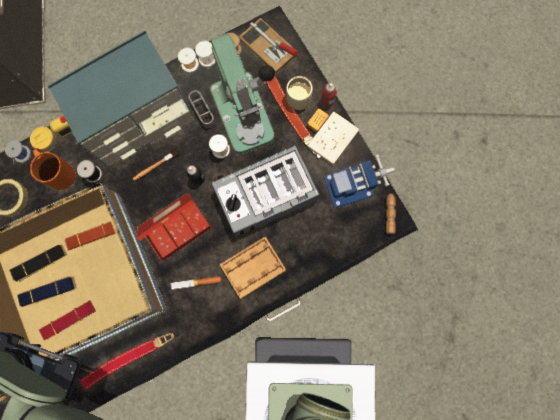

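View pics/wrist0.png

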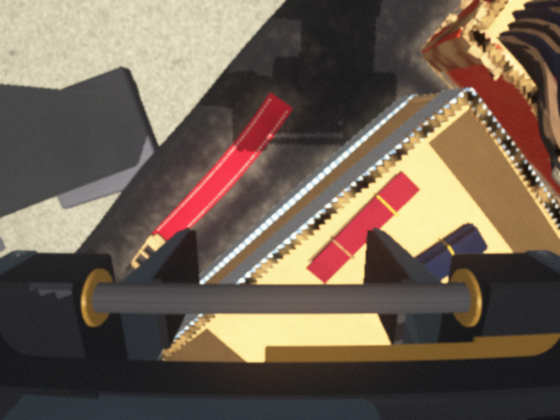

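The top view shows the dryer at about (265,190) with its selector at (234,203), the carton at (253,268), the lever at (195,283), the bottle at (194,173) and the spool at (219,147). I'll enlarge that region.

```bash
python3 - <<'E'
from h import *
im=cv2.imread('pics/top0.png')[130:310,130:340]
cv2.imwrite('pics/top0z.png',cv2.resize(im,None,fx=3.3,fy=3.3,interpolation=cv2.INTER_CUBIC))
im=cv2.imread('pics/scene0.png')[140:280,120:350]
cv2.imwrite('pics/scene0z.png',cv2.resize(im,None,fx=3.4,fy=3.4,interpolation=cv2.INTER_CUBIC))
E
```

```text
(no output)
```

View pics/top0z.png

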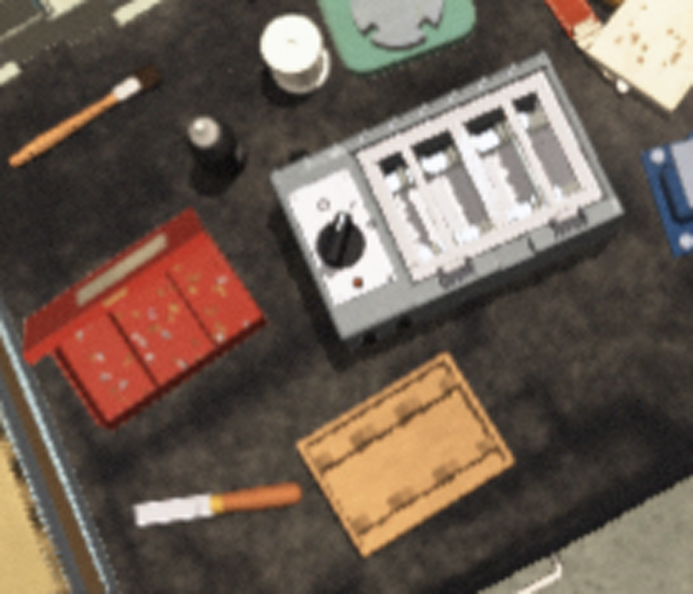

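View pics/scene0z.png

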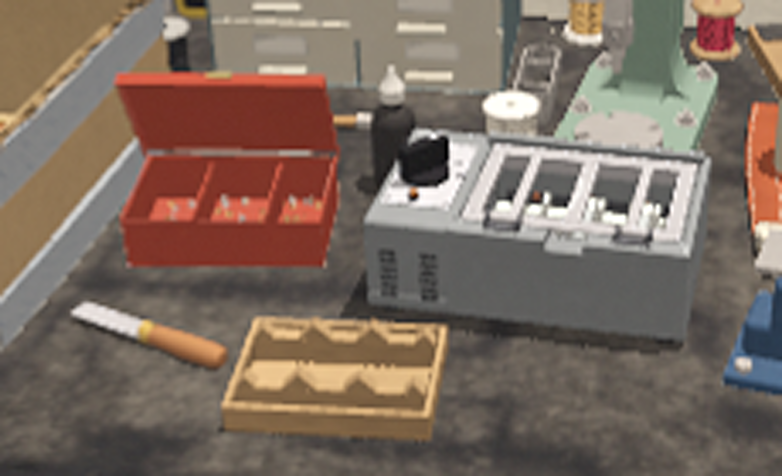

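```bash
python3 - <<'E'
from h import *
f=lambda l:[(130+a/3.3,130+b/3.3) for a,b in l]
dr=onz('top',f([(275,172),(548,57),(622,205),(340,318)]),80);show('dryer',dr)
c=onz('top',f([(298,447),(446,355),(514,460),(366,555)]),20);show('carton',c,c.mean(0))
l=onz('top',f([(135,515),(300,492),(215,503)]),10);show('lever',l)
show('knob',onz('top',f([(340,250),(342,215),(323,205)]),[100,104,80]))
show('bottle,spool',onz('top',f([(205,130),(293,40)]),[105,60]))
show('slicker',onz('top',[(391,197),(391,232)],20))
for a,b in [(0,1),(1,2),(3,2),(0,3)]:
  d=dr[b]-dr[a];show(np.linalg.norm(d),np.degrees(np.arctan2(d[1],d[0])))
d=c[0]-c[1];show(np.degrees(np.arctan2(d[1],d[0])),np.linalg.norm(d)); d=c[1]-c[2];show(np.degrees(np.arctan2(d[1],d[0])),np.linalg.norm(d))
show(onz('top',[(415,228),(100,405)],0))
E
```

```text
dryer [[589.5 248.2  80. ]
 [681.7  43.3  80. ]
 [567.  -13.   80. ]
 [478.8 195.3  80. ]]
carton [[387.3 231.3  20. ]
 [460.2 119.   20. ]
 [380.2  65.3  20. ]
 [306.3 176.6  20. ]] [383.5 148.   20. ]
lever [[333.1 357.7  10. ]
 [353.4 229.9  10. ]
 [343.6 295.6  10. ]]
knob [[526.2 194.7 100. ]
 [551.7 193.6 104. ]
 [564.4 210.9  80. ]]
bottle,spool [[615.  298.1 105. ]
 [700.3 241.7  60. ]]
slicker [[ 570.1 -203.8   20. ]
 [ 478.8 -201.6   20. ]]
224.7 -65.8
127.8 -153.9
226.1 -67.1
122.6 -154.4
123.0 133.9
33.8 96.4
[[ 493.  -268.5    0. ]
 [  30.2  528.1    0. ]]
```

```bash
cat >> h.py <<'E'
def go(p,yaw,grip=None):
    "numbers for a move to world p, yaw"
    s=env.state(); R=Ro.from_euler('xyz',s['ee_rot'],degrees=True).as_matrix()
    d=R.T@(np.array(p,float)-s['ee_pos'])/500
    dy=(yaw-s['ee_rot'][2]+180)%360-180
    print('shift',np.round(d,4).tolist(),'turn',round(-dy/45,3),'dist',round(np.linalg.norm(d)*500),'t',round(s['time_s'],2),'q',np.round(s['qpos'],0).tolist())
E
python3 - <<'E'
from h import *
go([520,130,270],163.3)
show(onz('top',[(335,200),(355,185),(330,175)],[60,60,60]))
E
```

```text
shift [-0.9212, -0.6012, -0.1126] turn -0.0 dist 553 t 0.15 q [72.0, 18.0, 90.0, -0.0, 72.0, -1.0]
[[ 551.9  -55.4   60. ]
 [ 591.  -105.8   60. ]
 [ 616.1  -43.1   60. ]]
```

arm_command([
  [0,0,0,-0.12,0],
  [0,-0.92,-0.6,-0.12,0],
  [0,-0.92,-0.6,-0.12,0],
  [0,-0.92,-0.6,-0.12,0],
  [0,-0.92,-0.6,-0.12,0],
  [0,-0.92,-0.6,-0.12,0],
  [0,-0.92,-0.6,-0.12,0],
  [0,-0.92,-0.6,-0.12,0],
])

```text
time_s: 0.82
ee_pos: [354.1, 325.9, 265.2]
ee_rot: [-179.9, -0.0, 163.3]
force: [0.4, -0.1, -0.5]
gripper_width: 91.2
```

```bash
python3 - <<'E'
from h import *
go([520,130,270],163.3)
E
```

```text
shift [-0.4305, -0.28, -0.0092] turn 0.0 dist 257 t 0.82 q [41.0, 8.0, 96.0, -0.0, 76.0, -32.0]
```

arm_command([
  [0,-0.43,-0.28,-0.01,0],
  [0,-0.43,-0.28,-0.01,0],
  [0,-0.43,-0.28,-0.01,0],
  [0,-0.43,-0.28,-0.01,0],
  [0,-0.43,-0.28,-0.01,0],
  [0,-0.43,-0.28,-0.01,0],
  [0,-0.43,-0.28,-0.01,0],
  [0,-0.43,-0.28,-0.01,0],
])

```text
time_s: 1.48
ee_pos: [521.0, 127.9, 269.7]
ee_rot: [-179.9, -0.0, 163.1]
force: [-0.3, 1.1, -0.3]
gripper_width: 91.2
```

```bash
python3 - <<'E'
from h import *
im=snap('wrist','w1'); 
cv2.imwrite('pics/w1z.png',cv2.resize(im[:,:,::-1],(800,600),interpolation=cv2.INTER_CUBIC))
E
```

```text
(no output)
```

View pics/w1z.png

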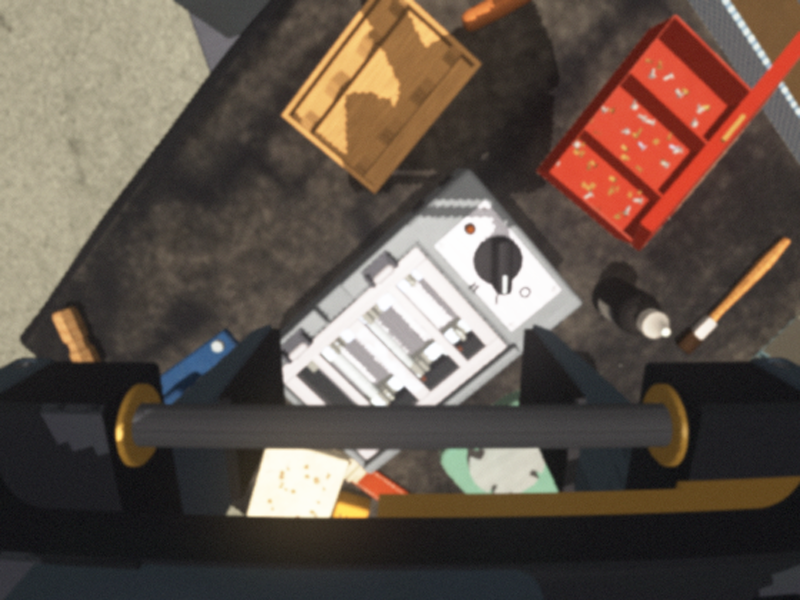

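Wrist view: carton (380,95), dryer with panel at (500,265), knob pointer straight down toward (505,285), open ring at (525,292). I'll crop this area for detail.

```bash
python3 - <<'E'
from h import *
im=cv2.imread('pics/w1.png')[105:325,180:420]
cv2.imwrite('pics/w1c.png',cv2.resize(im,None,fx=2.7,fy=2.7,interpolation=cv2.INTER_CUBIC))
im=cv2.imread('pics/w1.png')[120:235,290:420]
cv2.imwrite('pics/w1d.png',cv2.resize(im,None,fx=5,fy=5,interpolation=cv2.INTER_CUBIC))
E
```

```text
(no output)
```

View pics/w1c.png

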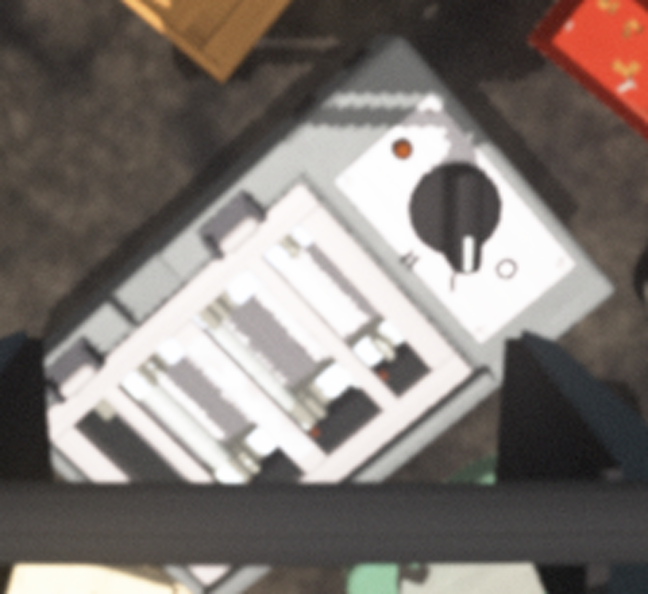

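View pics/w1d.png

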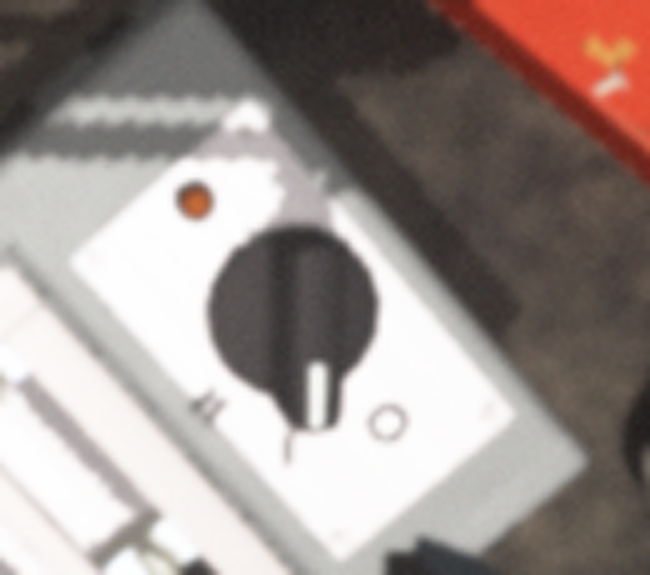

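```bash
python3 - <<'E'
from h import *
f=lambda l:[(290+a/5,120+b/5) for a,b in l]
g=lambda l:[(180+a/2.7,105+b/2.7) for a,b in l]
def ang(a,b): d=b-a; return np.degrees(np.arctan2(d[1],d[0]))
d=onz('wrist',f([(195,2),(585,462)]),80,'w1');show(d,ang(d[0],d[1]),np.linalg.norm(d[1]-d[0]))
e=onz('wrist',g([(390,38),(50,340)]),80,'w1');show('front edge',e,ang(e[1],e[0]))
p=onz('wrist',f([(72,262),(345,560),(515,412)]),80.,'w1');show('plate',p,ang(p[0],p[1]),ang(p[1],p[2]),p[[0,2]].mean(0))
k=onz('wrist',f([(318,362),(316,430)]),104.,'w1');show('pointer',k,ang(k[0],k[1]))
k=onz('wrist',f([(293,312)]),[84.],'w1');show('disc',k)
r=onz('wrist',f([(388,423),(290,448),(208,405)]),80.,'w1');show('marks',r,[ang(k[0],x) for x in r])
c=onz('wrist',g([(303,182),(470,375)]),88.,'w1');show('guard +y corners',c,ang(*c))
E
```

```text
[[470.  195.3  80. ]
 [591.5 253.7  80. ]] 25.7 134.8
front edge [[467.4 191.1  80. ]
 [544.5  23.2  80. ]] 114.7
plate [[515.1 155.9  80. ]
 [598.3 196.6  80. ]
 [575.5 240.8  80. ]] 26.0 117.2 [545.3 198.4  80. ]
pointer [[545.  198.1 104. ]
 [558.9 194.3 104. ]] -15.3
disc [[538.4 198.3  84. ]]
marks [[569.8 213.1  80. ]
 [569.1 190.9  80. ]
 [554.3 175.9  80. ]] [ 25.2 -13.7 -54.8]
guard +y corners [[509.9 143.6  88. ]
 [607.1 187.   88. ]] 24.1
```

```bash
python3 - <<'E'
from h import *
go([539,199,130],165)
go([539,199,88],165)
E
```

```text
shift [0.003, 0.1446, 0.2794] turn -0.041 dist 157 t 1.53 q [13.0, 13.0, 89.0, -0.0, 78.0, -60.0]
shift [0.0028, 0.1448, 0.3634] turn -0.041 dist 196 t 1.53 q [13.0, 13.0, 89.0, -0.0, 78.0, -60.0]
```

arm_command([
  [0.56,0.003,0.145,0.1,-0.041],
  [0.56,0.003,0.145,0.2,-0.041],
  [0.56,0.003,0.145,0.28,-0.041],
  [0.56,0.003,0.145,0.28,-0.041],
  [0.56,0.003,0.145,0.28,-0.041],
  [0.56,0.003,0.145,0.28,-0.041],
], squeeze=15)

```text
time_s: 2.03
ee_pos: [536.7, 200.3, 128.6]
ee_rot: [-179.8, -0.3, 165.2]
force: [0.6, -0.4, 1.0]
gripper_width: 54.0
```

```bash
python3 - <<'E'
from h import *
im=snap('wrist','w2'); go([539,199,88],165)
show(proj('wrist',[[539,199,104]],'w2'))
E
```

```text
shift [-0.0015, -0.0023, 0.0858] turn 0.003 dist 43 t 2.08 q [19.0, 22.0, 97.0, -0.0, 61.0, -56.0]
[[279.4 243.9]]
```

View pics/w2.png

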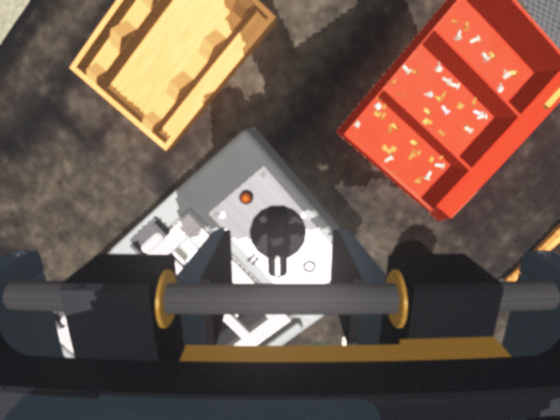

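Knob at (277,235), midway between the fingers (215 and 345). Descending.

arm_command([
  [0.56,0,0,0.04,0],
  [0.56,0,0,0.08,0],
  [0.56,0,0,0.08,0],
  [1,0,0,0.08,0],
  [1,0,0,0.08,0],
  [1,0,0,0.08,0],
  [1,0,0,0.08,0],
  [1,0,0,0.08,0],
], squeeze=15)

```text
time_s: 2.75
ee_pos: [538.8, 197.3, 92.8]
ee_rot: [-179.6, 0.0, 165.3]
force: [-1.5, -9.0, 7.5]
gripper_width: 11.6
```

arm_command([
  [1,0,0,0,-0.15],
  [1,0,0,0,-0.3],
  [1,0,0,0,-0.45],
  [1,0,0,0,-0.6],
  [1,0,0,0,-0.75],
  [1,0,0,0,-0.9],
  [1,0,0,0,-0.9],
  [1,0,0,0,-0.9],
])

```text
time_s: 3.42
ee_pos: [538.5, 198.3, 93.1]
ee_rot: [-179.8, -0.2, -154.5]
force: [-1.1, 3.9, -1.5]
gripper_width: 12.0
```

arm_command([
  [1,0,0,0,0],
  [1,0,0,0,0],
  [0.6,0,0,0,0],
  [0.6,0,0,0,0],
  [0.6,0,0,0,0],
  [0.6,0,0,-0.06,0],
  [0.6,0,0,-0.12,0],
  [0.6,0,0,-0.2,0],
])

```text
time_s: 4.08
ee_pos: [537.4, 197.8, 192.4]
ee_rot: [-179.8, -0.5, -154.5]
force: [0.3, 0.2, 0.3]
gripper_width: 36.6
```

```bash
python3 - <<'E'
from h import *
im=snap('wrist','w3'); snap('top','t3')
cv2.imwrite('pics/w3z.png',cv2.resize(im[:,:,::-1],(800,600),interpolation=cv2.INTER_CUBIC))
E
```

```text
(no output)
```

View pics/w3z.png

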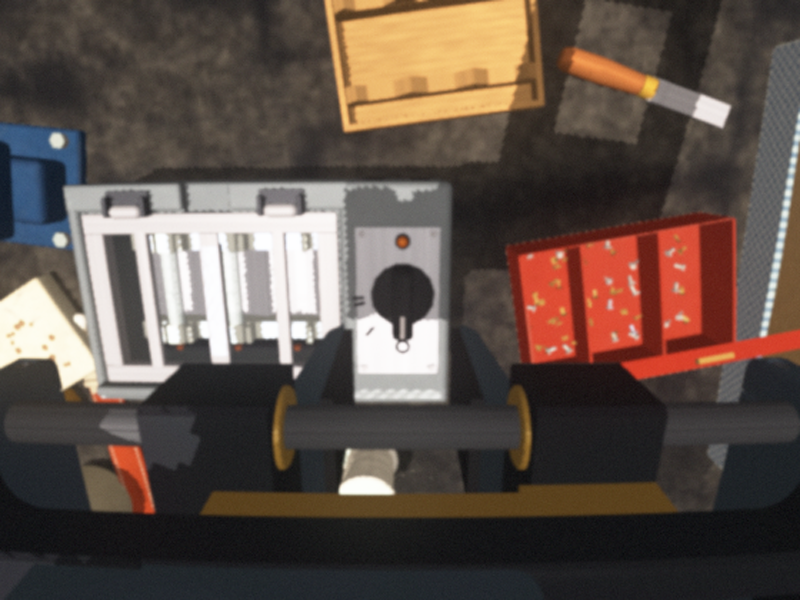

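Off: the pointer at (402,330) now points at the open ring (402,346). Three lamps are visible in the well. Now I'll measure the notch, lever and carton.

```bash
python3 - <<'E'
from h import *
f=lambda l:[(a*.7,b*.7) for a,b in l]
def ang(a,b): d=b-a; return np.degrees(np.arctan2(d[1],d[0]))
W=lambda l,z:onz('wrist',f(l),z,'w3')
d=W([(68,188),(450,183)],80.);show('front edge',d,ang(d[0],d[1]),np.linalg.norm(d[1]-d[0]))
d=W([(184,188)],80.);show('notch',d)
l=W([(562,57),(650,88),(728,112)],[8.,8,8]);show('lever',l,ang(l[0],l[2]),np.linalg.norm(l[2]-l[0]))
c=W([(328,0),(345,130),(543,103)],20.);show('carton',c,ang(c[1],c[2]),np.linalg.norm(c[1]-c[2]))
im=cv2.imread('pics/w3.png')[120:270,40:260]
cv2.imwrite('pics/w3c.png',cv2.resize(im,None,fx=3.6,fy=3.6,interpolation=cv2.INTER_CUBIC))
im=cv2.imread('pics/w3.png')[0:120,210:520]
cv2.imwrite('pics/w3d.png',cv2.resize(im,None,fx=2.5,fy=2.5,interpolation=cv2.INTER_CUBIC))
E
```

```text
front edge [[565.9  -9.5  80. ]
 [467.5 194.5  80. ]] 115.7 226.6
notch [[536.1  55.9  80. ]]
lever [[356.9 232.5   8. ]
 [346.2 298.4   8. ]
 [333.1 358.6   8. ]] 100.7 128.3
carton [[396.3  76.6  20. ]
 [466.  120.2  20. ]
 [392.1 233.   20. ]] 123.3 134.9
```

View pics/w3c.png

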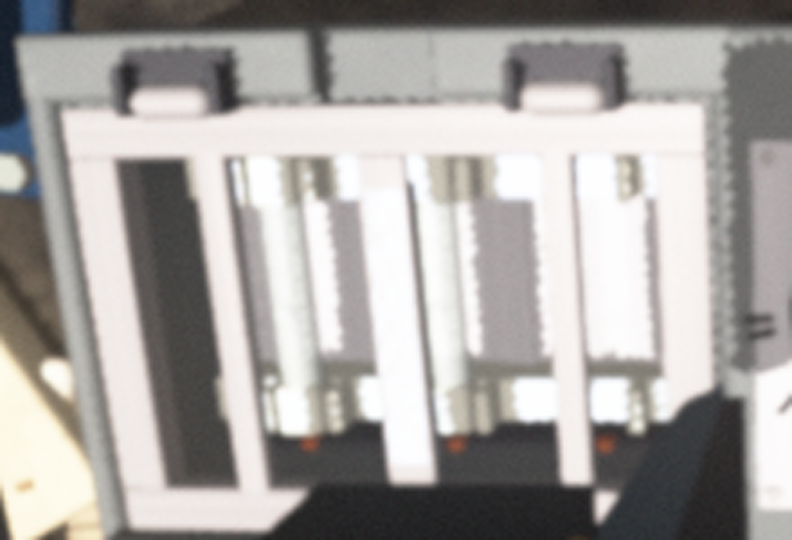

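View pics/w3d.png

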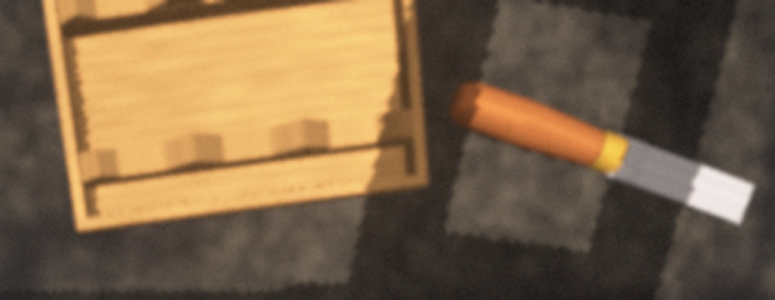

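```bash
python3 - <<'E'
from h import *
def ang(a,b): d=b-a; return np.degrees(np.arctan2(d[1],d[0]))
n=onz('wrist',[(40+315/3.6,120+33/3.6),(40+433/3.6,120+33/3.6)],72,'w3');show('notch72',n,n.mean(0),np.linalg.norm(n[0]-n[1]))
f=lambda l:[(210+a/2.5,b/2.5) for a,b in l]
l=onz('wrist',f([(462,102),(603,150),(740,200),(748,205)]),8,'w3');show(l)
h=onz('wrist',f([(480,85),(467,122),(600,130),(590,160)]),14,'w3');show('handle top corners',h)
blade=onz('wrist',f([(755,185),(742,224),(625,138),(613,176)]),8.25,'w3');show('blade',blade)
b=blade; show(ang(b[2:].mean(0),b[:2].mean(0)))
for yaw in (25.,):
  u=np.array([np.cos(np.radians(yaw)),np.sin(np.radians(yaw))]);v=np.array([-u[1],u[0]])
  o=np.array([579.5,119.5]);show('notch pred',o-70*u-29*v, 'catches',o-70*u-75*v,o-70*u+17*v)
ca=onz('wrist',[(40+175/3.6,120+52/3.6),(40+565/3.6,120+48/3.6)],88,'w3');show('catch meas',ca,ang(ca[0],ca[1]))
E
```

```text
notch72 [[536.5  51.   72. ]
 [524.4  77.   72. ]] [530.4  64.   72. ] 28.7
[[357.  234.1   8. ]
 [346.7 294.1   8. ]
 [336.3 356.    8. ]
 [336.3 360.2   8. ]]
handle top corners [[350.3 236.2  14. ]
 [364.4 238.3  14. ]
 [342.9 287.   14. ]
 [354.4 289.2  14. ]]
blade [[328.3 358.4   8.2]
 [343.9 361.9   8.2]
 [338.6 299.7   8.2]
 [353.4 302.9   8.3]]
99.5
notch pred [528.3  63.6] catches [547.8  21.9] [508.9 105.3]
catch meas [[550.6  28.8  88. ]
 [511.9 110.2  88. ]] 115.4
```

```bash
python3 - <<'E'
from h import *
go([352,266,110],99.5)
E
```

```text
shift [0.2888, 0.285, 0.1755] turn 2.356 dist 221 t 4.18 q [19.0, 19.0, 91.0, -0.0, 70.0, -96.0]
```

arm_command([
  [0.5,0.29,0.285,0,1],
  [0.5,0.29,0.285,0,1],
  [0.5,0.29,0.285,0.0,1],
  [0.5,0.29,0.285,0.05,1],
  [0.5,0.29,0.285,0.1,1],
  [0.5,0.29,0.285,0.1,1],
  [0.5,0.29,0.285,0.1,1],
  [0.5,0.29,0.285,0.1,1],
])

```text
time_s: 4.85
ee_pos: [349.9, 265.5, 147.2]
ee_rot: [179.9, 0.7, 160.6]
force: [-0.1, -0.1, -0.2]
gripper_width: 45.6
```

```bash
python3 - <<'E'
from h import *
go([352,266,110],99.5)
E
```

```text
shift [-0.0027, 0.0021, 0.0744] turn 1.357 dist 37 t 4.85 q [36.0, 9.0, 113.0, -1.0, 58.0, -34.0]
```

arm_command([
  [0.5,-0.003,0.002,0.05,1],
  [0.5,-0.003,0.002,0.05,1],
  [0.5,-0.003,0.002,0.05,1],
  [0.5,-0.003,0.002,0.05,1],
  [0.5,-0.003,0.002,0.05,1],
  [0.5,-0.003,0.002,0.05,1],
  [0.5,-0.003,0.002,0.05,1],
  [0.5,-0.003,0.002,0.05,1],
])

```text
time_s: 5.52
ee_pos: [352.8, 265.9, 122.4]
ee_rot: [179.4, 0.4, 115.6]
force: [0.0, -0.7, 0.1]
gripper_width: 45.7
```

```bash
python3 - <<'E'
from h import *
go([352,266,110],99.5); snap('wrist','w4')
E
```

```text
shift [0.0011, -0.0017, 0.0249] turn 0.357 dist 12 t 5.52 q [36.0, 11.0, 114.0, -1.0, 54.0, 11.0]
```

View pics/w4.png

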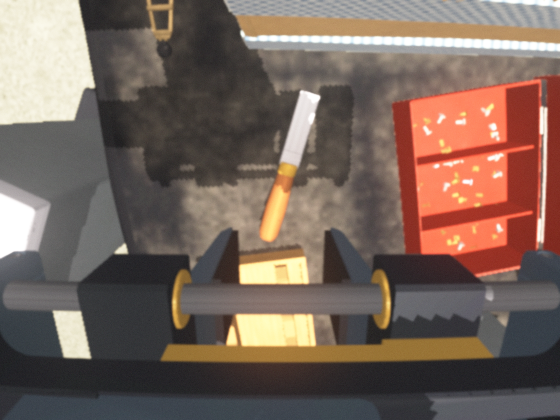

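```bash
python3 - <<'E'
from h import *
l=onz('wrist',[(267,236),(287,168),(311,95)],8,'w4');show(l)
d=l[2]-l[0];show(np.degrees(np.arctan2(d[1],d[0])),np.linalg.norm(d))
show(proj('wrist',[[352,266,8],[352.8,265.9,122]],'w4'))
im=snap('top','t4')
show(onz('top',[(172,285),(221,280)],8))
cv2.imwrite('pics/t4z.png',cv2.resize(im[130:310,130:340,::-1],None,fx=3.3,fy=3.3,interpolation=cv2.INTER_CUBIC))
E
```

```text
[[356.9 233.1   8. ]
 [346.3 296.    8. ]
 [337.8 357.7   8. ]]
98.7 126.1
[[277.8 201.7]
 [279.4 256.4]]
[[335.9 355.4   8. ]
 [351.2 229.8   8. ]]
```

View pics/t4z.png

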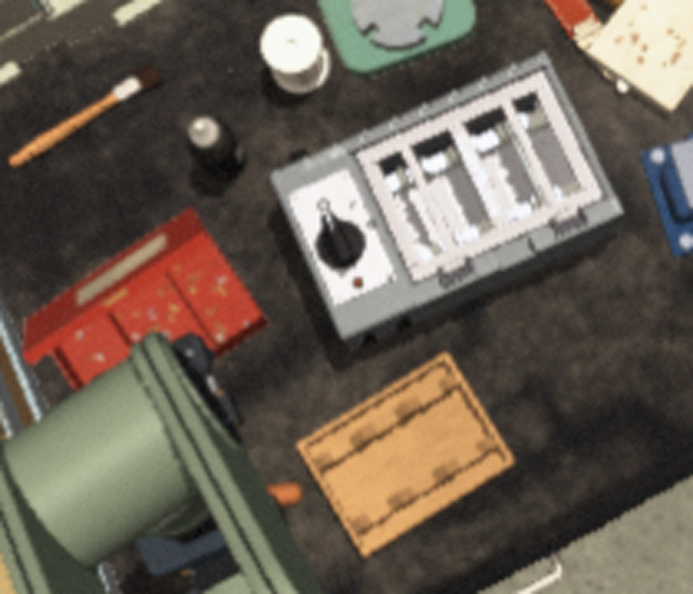

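The lever hasn't moved and its origin is about (352,267) at 99°. Finishing the turn and going down to grip.

arm_command([
  [0.5,0,-0.001,0.1,0.36],
  [0.5,0,-0.001,0.1,0.36],
  [0.5,0,-0.001,0.1,0.36],
  [0.5,0,-0.001,0.1,0.36],
  [0.5,0,-0.001,0.1,0.36],
])

```text
time_s: 6.03
ee_pos: [353.1, 265.7, 72.5]
ee_rot: [179.3, 0.2, 99.5]
force: [0.2, 1.2, 0.4]
gripper_width: 46.0
```

```bash
python3 - <<'E'
from h import *
go([352,266.5,3.5],99)
E
```

```text
shift [0.0025, -0.0037, 0.1379] turn 0.012 dist 69 t 6.03 q [36.0, 15.0, 118.0, -1.0, 46.0, 27.0]
```

arm_command([
  [0.5,0.002,-0.004,0.06,0.01],
  [0.5,0.002,-0.004,0.1,0.01],
  [0.5,0.002,-0.004,0.138,0.01],
  [0.5,0.002,-0.004,0.138,0.01],
  [1,0.002,-0.004,0.138,0.01],
  [1,0.002,-0.004,0.138,0.01],
  [1,0.002,-0.004,0.138,0.01],
  [1,0.002,-0.004,0.138,0.01],
], squeeze=25)

```text
time_s: 6.7
ee_pos: [352.5, 266.7, 4.5]
ee_rot: [179.2, 0.1, 99.1]
force: [-0.1, -0.4, -0.2]
gripper_width: 22.3
```

```bash
python3 - <<'E'
from h import *
go([352,266,130],99)
E
```

```text
shift [-0.0018, 0.0024, -0.251] turn 0.003 dist 125 t 6.7 q [36.0, 21.0, 123.0, -1.0, 35.0, 28.0]
```

arm_command([
  [1,0,0,0,0],
  [1,0,0,0,0],
  [1,0,0,0,0],
  [1,0,0,-0.06,0],
  [1,0,0,-0.12,0],
  [1,0,0,-0.2,0],
  [1,0,0,-0.25,0],
  [1,0,0,-0.25,0],
])

```text
time_s: 7.37
ee_pos: [353.6, 268.9, 134.6]
ee_rot: [178.6, -0.2, 99.1]
force: [-0.2, 0.9, -1.6]
gripper_width: 17.7
```

```bash
python3 - <<'E'
from h import *
snap('wrist','w5')
u=np.array([np.cos(np.radians(25.2)),np.sin(np.radians(25.2))]);n=np.array([529.5,64]);show(n+(-95-15)*u)
go([430,17,130],25.2)
E
```

```text
[430.   17.2]
shift [-0.5199, 0.0741, 0.0052] turn 1.643 dist 263 t 7.42 q [36.0, 10.0, 114.0, -1.0, 55.0, 27.0]
```

View pics/w5.png

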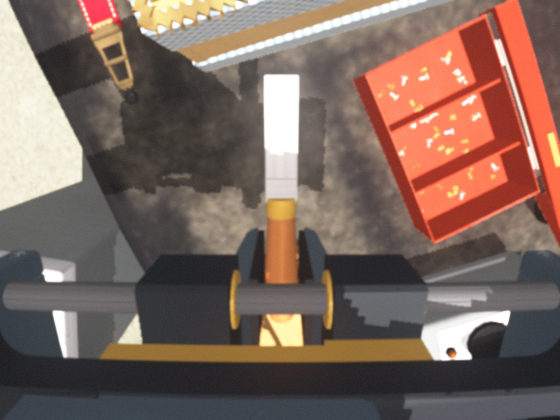

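The lever is held, blade straight along tool x with the tip at (282,75).

arm_command([
  [1,-0.26,0.04,-0.04,0.5],
  [1,-0.26,0.04,-0.04,0.5],
  [1,-0.52,0.075,-0.04,1],
  [1,-0.52,0.075,-0.04,1],
  [1,-0.52,0.075,-0.04,1],
  [1,-0.52,0.075,-0.04,1],
  [1,-0.52,0.075,-0.04,1],
  [1,-0.52,0.075,-0.04,1],
])

```text
time_s: 8.08
ee_pos: [430.0, 14.0, 151.2]
ee_rot: [179.3, -0.7, 53.8]
force: [0.1, -0.2, -1.0]
gripper_width: 17.5
```

```bash
python3 - <<'E'
from h import *
go([430,17,130],25.2)
import json
j=json.load(open('pics/w5.json'));R=Ro.from_euler('xyz',j['r'],degrees=True).as_matrix()
p=onz('wrist',[(282,75),(264,75),(299,75),(282,200)],j['p'][2]+3.5,'w5'); show((p-j['p'])@R)
E
```

```text
shift [0.0043, -0.004, 0.0425] turn 0.635 dist 21 t 8.08 q [0.0, 8.0, 114.0, 0.0, 57.0, 36.0]
[[94.1  1.  -3.2]
 [94.1 -7.4 -3.4]
 [94.1  9.  -3. ]
 [33.7  1.1 -3.4]]
```

arm_command([
  [1,0.004,-0.004,0,0.635],
  [1,0.004,-0.004,0,0.635],
  [1,0.004,-0.004,0,0.635],
  [1,0.004,-0.004,0,0.635],
  [1,0.004,-0.004,0,0.635],
  [1,0.004,-0.004,0,0.635],
])

```text
time_s: 8.58
ee_pos: [428.5, 17.6, 150.2]
ee_rot: [179.8, -0.9, 25.5]
force: [0.6, 0.6, -0.5]
gripper_width: 17.6
```

```bash
python3 - <<'E'
from h import *
snap('wrist','w6');print(env.state()['ee_rot'])
im=cv2.imread('pics/w6.png')[0:270,150:420]
cv2.imwrite('pics/w6c.png',cv2.resize(im,None,fx=2.2,fy=2.2,interpolation=cv2.INTER_CUBIC))
E
```

```text
[179.77873383  -0.89562706  25.45660267]
```

View pics/w6c.png

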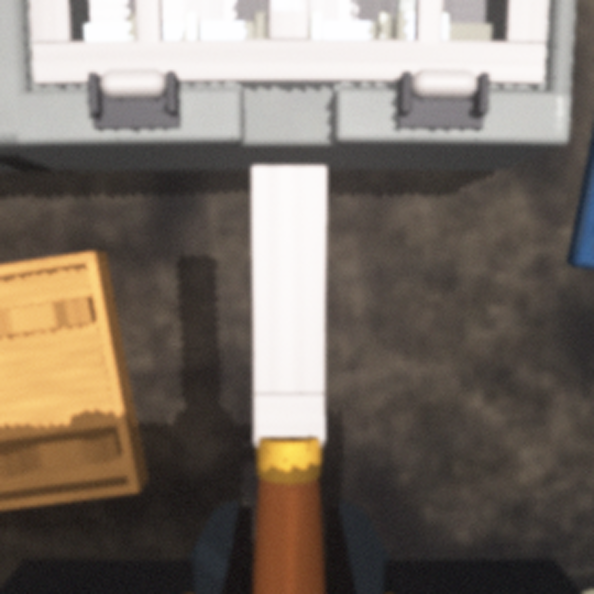

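Blade (centre column 290) is lined up with the notch (243–334, centre 288). Computing where it sits relative to the tip.

```bash
python3 - <<'E'
from h import *
f=lambda l:[(150+a/2.2,b/2.2) for a,b in l]
n=onz('wrist',f([(243,145),(332,145)]),72,'w6');show(n,n.mean(0),np.linalg.norm(n[1]-n[0]))
e=onz('wrist',f([(0,141),(570,141)]),80,'w6');d=e[0]-e[1];show(e,np.degrees(np.arctan2(d[1],d[0])),np.linalg.norm(d))
g=onz('wrist',f([(60,85),(540,85)]),80,'w6');show('guard front edge',g)
import json
j=json.load(open('pics/w6.json'))
t=onz('wrist',f([(290,164)]),j['p'][2]+5,'w6');show('tip',t)
u=np.array([np.cos(np.radians(25.2)),np.sin(np.radians(25.2))]);v=np.array([-u[1],u[0]])
m=n.mean(0)[:2];dd=m-t[0,:2];show('notch from tip: fwd,left',dd@u,dd@v)
show('guardedge from notch', (g[:,:2]-m)@u,(g[:,:2]-m)@v)
E
```

```text
[[522.1  77.3  72. ]
 [534.2  51.9  72. ]] [528.1  64.6  72. ] 28.1
[[490.8 145.1  80. ]
 [566.6 -13.7  80. ]] 115.5 175.9
guard front edge [[513.6 134.1  80. ]
 [576.7   2.7  80. ]]
tip [[514.   57.6 155.2]]
notch from tip: fwd,left 15.8 0.3
guardedge from notch [16.4 17.5] [ 69.1 -76.7]
```

arm_command([
  [1,0.053,0,0.04,0],
  [1,0.053,0,0.08,0],
  [1,0.053,0,0.12,0],
  [1,0.053,0,0.135,0],
  [1,0.053,0,0.14,0],
  [1,0.053,0,0.14,0],
  [1,0.053,0,0.14,0],
])

```text
time_s: 9.22
ee_pos: [454.4, 29.2, 81.6]
ee_rot: [179.7, -1.0, 25.5]
force: [1.1, 0.1, -1.4]
gripper_width: 17.7
```

```bash
python3 - <<'E'
from h import *
snap('wrist','w7');s=env.state();print(s['ee_pos'],s['ee_rot'],s['force'],s['torque'])
u=np.array([np.cos(np.radians(25.2)),np.sin(np.radians(25.2))]);v=np.array([-u[1],u[0]])
t=s['ee_pos'][:2]+94*u-v-np.array([528.5,64.4]);show('tip past notch',t@u,t@v)
im=cv2.imread('pics/w7.png')[0:270,150:420]
cv2.imwrite('pics/w7c.png',cv2.resize(im,None,fx=2.2,fy=2.2,interpolation=cv2.INTER_CUBIC))
E
```

```text
[454.54592506  29.11683373  81.82390054] [179.73226589  -1.00783237  25.48204957] [-0.37882898  1.01341765 -0.92528971] [-0.1390365   0.16635362 -0.01953201]
tip past notch 12.1 -1.4
```

View pics/w7c.png

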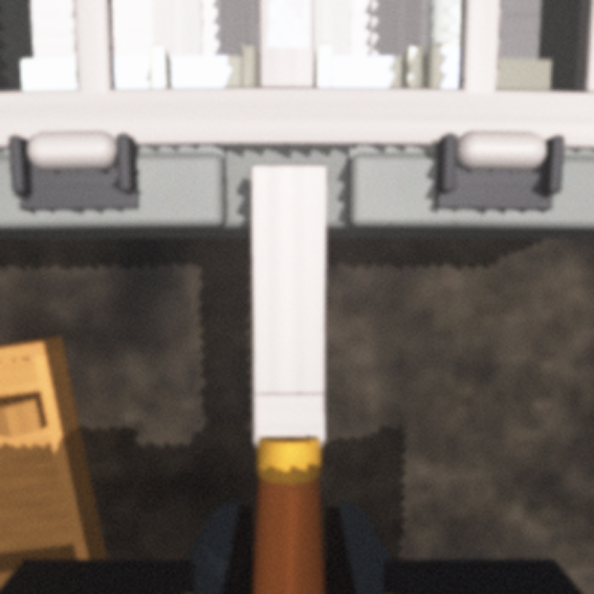

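Blade tip is over the notch floor, still clear of the guard edge. Lowering it gently.

arm_command([
  [1,0,0,0.008,0],
  [1,0,0,0.014,0],
  [1,0,0,0.018,0],
  [1,0,0,0.02,0],
  [1,0,0,0.022,0],
  [1,0,0,0.022,0],
])

```text
time_s: 9.77
ee_pos: [454.6, 29.1, 70.6]
ee_rot: [179.7, -1.0, 25.5]
force: [0.8, -0.3, -0.0]
gripper_width: 17.3
```

arm_command([
  [1,0,0,0.002,0],
  [1,0,0,0.003,0],
  [1,0,0,0.004,0],
  [1,0,0,0.004,0],
])

```text
time_s: 10.1
ee_pos: [454.8, 29.1, 68.9]
ee_rot: [179.7, -1.0, 25.5]
force: [-0.9, -0.3, 2.6]
gripper_width: 17.7
```

Light contact (2.6 N) at exactly the predicted height. Sliding in 17 mm.

arm_command([
  [1,0.008,0,0,0],
  [1,0.016,0,0.0,0],
  [1,0.024,0,0.0,0],
  [1,0.03,0,0.001,0],
  [1,0.034,0,0.001,0],
  [1,0.034,0,0.001,0],
])

```text
time_s: 10.6
ee_pos: [470.5, 36.6, 68.7]
ee_rot: [179.7, -1.0, 25.5]
force: [-1.6, -1.1, 4.1]
gripper_width: 17.9
```

```bash
python3 - <<'E'
from h import *
snap('wrist','w8');s=env.state();print(s['ee_pos'],s['ee_rot'],s['force'],s['torque'])
im=cv2.imread('pics/w8.png')[0:270,150:420]
cv2.imwrite('pics/w8c.png',cv2.resize(im,None,fx=2.2,fy=2.2,interpolation=cv2.INTER_CUBIC))
E
```

```text
[470.47425524  36.64913127  68.681385  ] [179.72911001  -1.03186775  25.49679314] [-1.15193149 -1.56273091  3.81885949] [-0.05260408  0.25360631  0.04825462]
```

View pics/w8c.png

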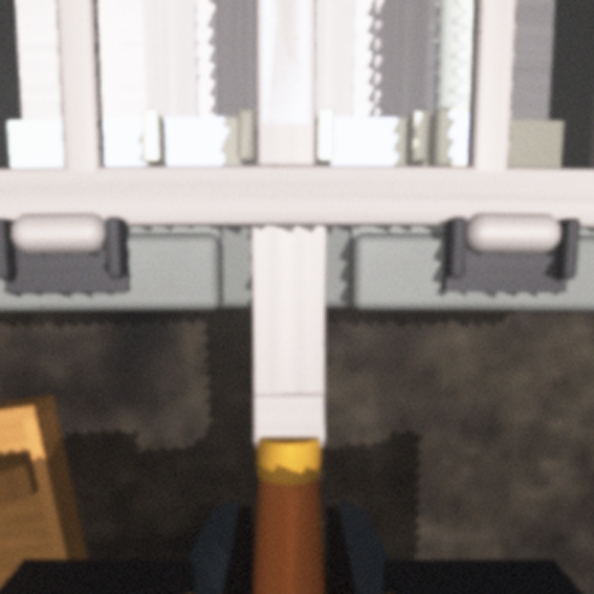

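The blade is under the guard. Pressing the handle down in steps.

arm_command([
  [1,0,0,0.006,0],
  [1,0,0,0.012,0],
  [1,0.001,0,0.018,0],
  [1,0.002,0,0.024,0],
  [1,0.002,0,0.024,0],
], squeeze=15)

```text
time_s: 11.07
ee_pos: [471.8, 37.1, 56.6]
ee_rot: [179.7, -1.1, 25.5]
force: [-2.4, -1.0, 5.0]
gripper_width: 18.0
```

arm_command([
  [1,0.001,0,0.006,0],
  [1,0.002,0,0.012,0],
  [1,0.003,0,0.018,0],
  [1,0.004,0,0.022,0],
  [1,0.004,0,0.022,0],
])

```text
time_s: 11.48
ee_pos: [474.3, 38.2, 45.7]
ee_rot: [179.7, -1.1, 25.5]
force: [-2.4, 0.0, 8.5]
gripper_width: 17.9
```

```bash
python3 - <<'E'
from h import *
snap('wrist','w9');s=env.state();print(s['ee_pos'],s['ee_rot'],s['force'],s['torque'])
im=cv2.imread('pics/w9.png')[0:270,150:420]
cv2.imwrite('pics/w9c.png',cv2.resize(im,None,fx=2.2,fy=2.2,interpolation=cv2.INTER_CUBIC))
im=snap('scene','s9')[140:280,200:350,::-1]
cv2.imwrite('pics/s9c.png',cv2.resize(im,None,fx=4,fy=4,interpolation=cv2.INTER_CUBIC))
E
```

```text
[474.34888516  38.20600736  45.80034352] [179.71178335  -1.12039296  25.49735041] [-0.67393821  0.42151523  1.54800597] [0.00183692 0.24109502 0.08605815]
```

View pics/w9c.png

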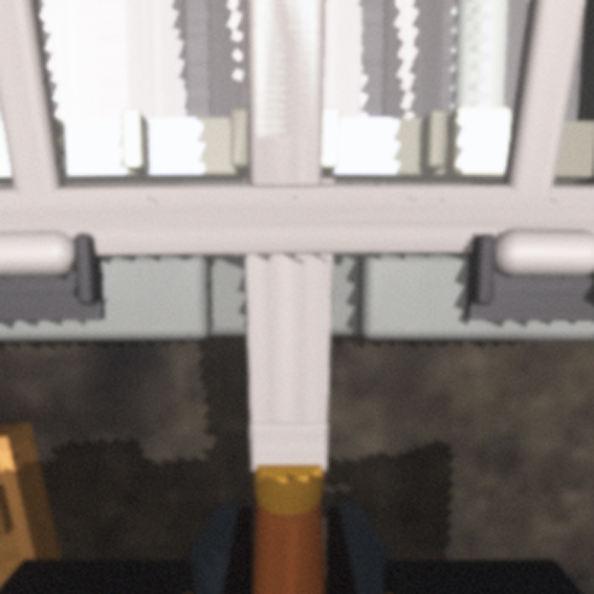

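View pics/s9c.png

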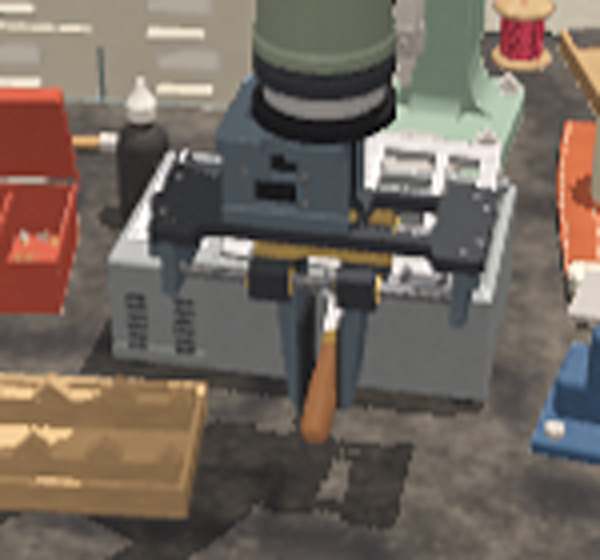

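arm_command([
  [1,0.001,0,0.006,0],
  [1,0.002,0,0.01,0],
  [1,0.002,0,0.012,0],
  [1,0.002,0,0.012,0],
])

```text
time_s: 11.92
ee_pos: [476.1, 38.5, 39.6]
ee_rot: [179.7, -1.2, 25.5]
force: [-1.0, 0.9, 1.4]
gripper_width: 17.6
```

```bash
python3 - <<'E'
from h import *
snap('wrist','w10');s=env.state();print(s['ee_pos'],s['ee_rot'],s['force'],s['torque'])
im=cv2.imread('pics/w10.png')[0:270,100:460]
cv2.imwrite('pics/w10c.png',cv2.resize(im,None,fx=2.2,fy=2.2,interpolation=cv2.INTER_CUBIC))
E
```

```text
[475.92862939  38.40486777  39.56655053] [179.65968007  -1.15326032  25.50417209] [-0.11419247  0.66223088  1.45168789] [-0.04655793  0.08681797 -0.01793912]
```

View pics/w10c.png

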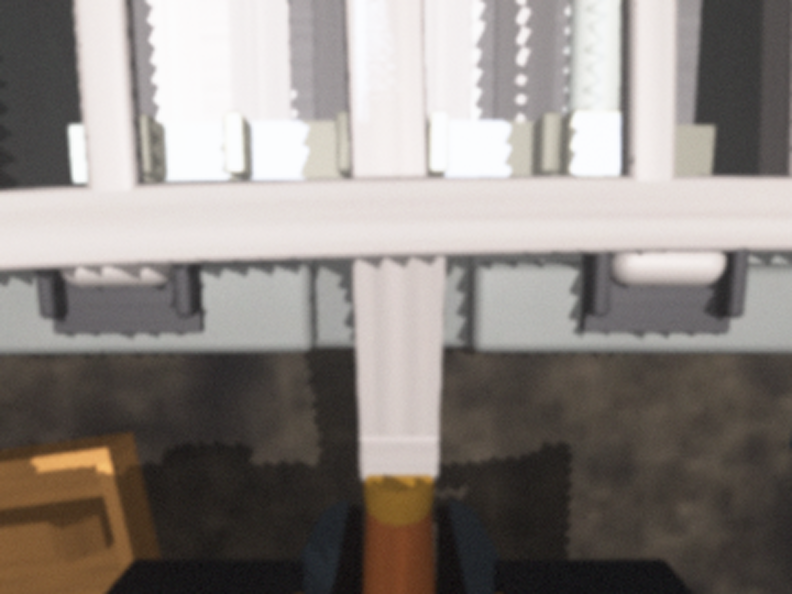

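The left catch's roller is now covered by the guard edge, so that side is out. The right one (670,265) is barely so. A bit more.

arm_command([
  [1,0.001,0,0.004,0],
  [1,0.002,0,0.008,0],
  [1,0.003,0,0.01,0],
  [1,0.003,0,0.012,0],
  [1,0.003,0,0.012,0],
])

```text
time_s: 12.38
ee_pos: [477.5, 39.0, 33.4]
ee_rot: [179.7, -1.2, 25.5]
force: [-0.1, -0.0, 2.2]
gripper_width: 18.1
```

```bash
python3 - <<'E'
from h import *
snap('wrist','w11');s=env.state();print(s['ee_pos'],s['ee_rot'],s['force'],s['torque'])
im=cv2.imread('pics/w11.png')[0:270,100:460]
cv2.imwrite('pics/w11c.png',cv2.resize(im,None,fx=2.2,fy=2.2,interpolation=cv2.INTER_CUBIC))
E
```

```text
[477.29452123  38.95512951  33.42977075] [179.6596314   -1.13004637  25.50297425] [ 0.0054073  -0.55826835  1.52968488] [-0.03068809  0.00239944 -0.03522681]
```

View pics/w11c.png

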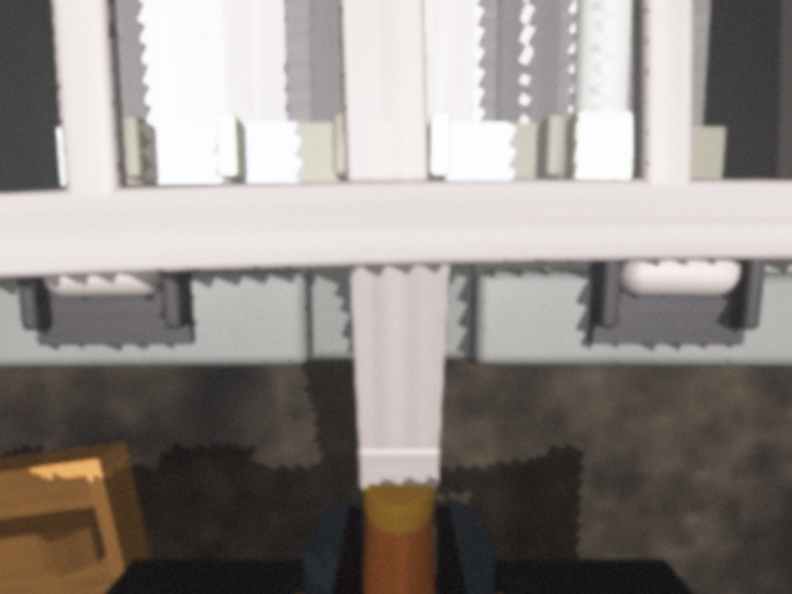

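Both sides of the guard edge are now above the rollers, at about 2 N. Withdrawing the blade back and slightly down, slowly.

arm_command([
  [1,-0.006,0,0.002,0],
  [1,-0.012,0,0.004,0],
  [1,-0.018,0,0.006,0],
  [1,-0.024,0,0.008,0],
  [1,-0.032,0,0.008,0],
  [1,-0.06,0,0.006,0],
  [1,-0.1,0,0,0],
  [1,-0.1,0,0,0],
])

```text
time_s: 13.1
ee_pos: [427.6, 16.6, 32.0]
ee_rot: [179.8, -0.8, 25.5]
force: [-0.5, 0.3, -0.7]
gripper_width: 18.2
```

```bash
python3 - <<'E'
from h import *
snap('wrist','w12');s=env.state();print(s['ee_pos'],s['ee_rot'],s['force'],s['torque'])
im=snap('top','t12')[130:310,130:340,::-1]
cv2.imwrite('pics/t12z.png',cv2.resize(im,None,fx=3.3,fy=3.3,interpolation=cv2.INTER_CUBIC))
E
```

```text
[430.00386092  16.95442068  32.30436134] [179.70746058  -1.01884766  25.44840333] [ 0.5602832  -0.04704262 -0.85405834] [-0.08703308  0.11593529  0.00362196]
```

View pics/w12.png

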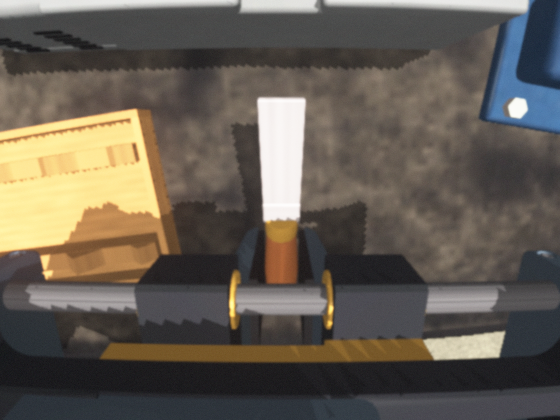

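View pics/t12z.png

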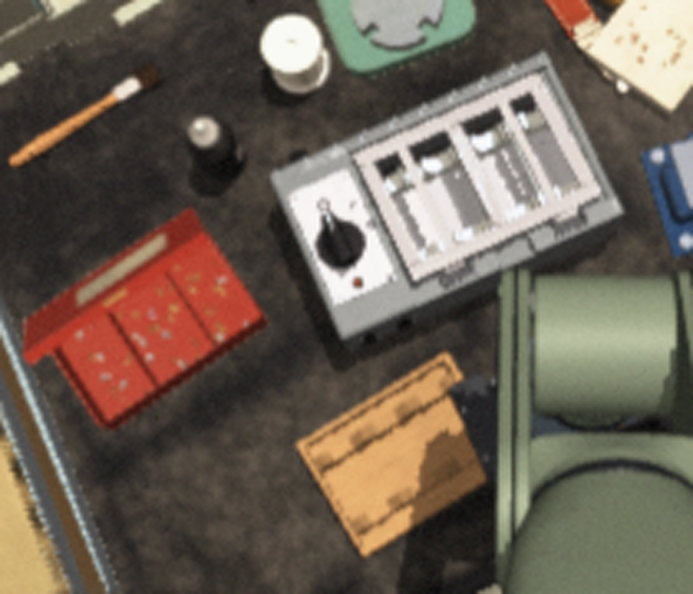

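The guard has popped up and stays on the dryer with the lever free. Taking the lever back to its old place to lay it down.

arm_command([
  [1,0,0,-0.08,0],
  [1,0,0,-0.16,0],
  [1,0,0,-0.24,-0.3],
  [1,-0.1,0,-0.24,-1],
  [1,-0.1,0,-0.24,-1],
  [1,-0.1,0,-0.24,-1],
  [1,-0.1,0,-0.24,-1],
  [1,-0.1,0,-0.24,-1],
], squeeze=20)

```text
time_s: 13.87
ee_pos: [385.1, -4.6, 152.0]
ee_rot: [178.8, -0.6, 68.8]
force: [-0.0, 1.1, -0.6]
gripper_width: 18.0
```

```bash
python3 - <<'E'
from h import *
go([350,266,150],99.5)
E
```

```text
shift [0.4791, -0.2614, 0.0042] turn -0.683 dist 273 t 13.87 q [-3.0, 4.0, 119.0, 0.0, 57.0, 18.0]
```

arm_command([
  [1,0.48,-0.26,0,-0.68],
  [1,0.48,-0.26,0,-0.68],
  [1,0.48,-0.26,0,-0.68],
  [1,0.48,-0.26,0,-0.68],
  [1,0.48,-0.26,0,-0.68],
  [1,0.48,-0.26,0,-0.68],
  [1,0.48,-0.26,0,-0.68],
  [1,0.48,-0.26,0,-0.68],
])

```text
time_s: 14.53
ee_pos: [351.4, 271.3, 152.5]
ee_rot: [178.5, -0.1, 99.7]
force: [1.0, -0.7, -0.8]
gripper_width: 17.5
```

```bash
python3 - <<'E'
from h import *
go([350,266,150],99.5); snap('wrist','w13')
E
```

```text
shift [-0.0099, -0.0046, 0.0048] turn 0.004 dist 6 t 14.53 q [37.0, 9.0, 112.0, -1.0, 58.0, 27.0]
```

View pics/w13.png

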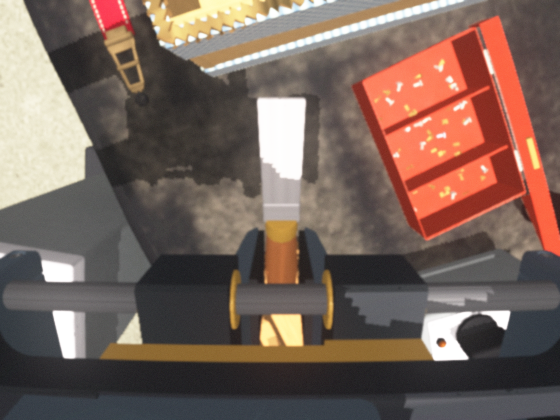

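arm_command([
  [1,-0.01,-0.005,0.08,0],
  [1,-0.01,-0.005,0.16,0],
  [1,-0.01,-0.005,0.23,0],
  [1,-0.01,-0.005,0.25,0],
  [1,-0.01,-0.005,0.265,0],
  [1,-0.01,-0.005,0.28,0],
  [1,-0.01,-0.005,0.29,0],
  [1,-0.01,-0.005,0.29,0],
], squeeze=8)

```text
time_s: 15.25
ee_pos: [353.8, 264.2, 7.3]
ee_rot: [178.5, -0.0, 99.6]
force: [-0.2, 0.5, -0.2]
gripper_width: 17.7
```

arm_command([
  [1,0,0,0.004,0],
  [1,0,0,0.006,0],
  [0.6,0,0,0.006,0],
  [0.6,0,0,0.006,0],
  [0.6,0,0,0.006,0],
  [0.6,0,0,0.006,0],
  [0.6,0,0,-0.06,0],
  [0.6,0,0,-0.14,0],
])

```text
time_s: 15.92
ee_pos: [350.1, 262.4, 75.9]
ee_rot: [178.9, 0.2, 99.6]
force: [0.5, 1.7, -0.7]
gripper_width: 36.6
```

```bash
python3 - <<'E'
from h import *
go([430,150,280],120)
snap('wrist','w14')
E
```

```text
shift [-0.2495, 0.1277, -0.4052] turn -0.453 dist 246 t 15.92 q [36.0, 14.0, 119.0, -1.0, 46.0, 27.0]
```

View pics/w14.png

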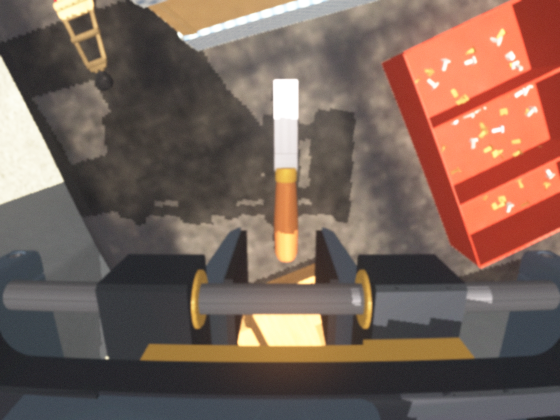

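Lever lies flat. Now moving to look at the guard from above with yaw 205.

arm_command([
  [0.6,0,0,-0.1,-0.2],
  [0.6,0,0,-0.2,-0.4],
  [0.6,-0.1,0.1,-0.3,-1],
  [0.6,-0.25,0.2,-0.35,-1],
  [0.6,-0.25,0.2,-0.35,-1],
  [0.6,-0.25,0.2,-0.35,-1],
  [0.6,-0.25,0.2,-0.35,-1],
  [0.6,-0.25,0.2,-0.35,-1],
])

```text
time_s: 16.63
ee_pos: [473.9, 154.8, 265.2]
ee_rot: [178.1, 1.7, 144.5]
force: [1.0, -0.5, -0.3]
gripper_width: 37.0
```

```bash
python3 - <<'E'
from h import *
go([570,90,240],205)
E
```

```text
shift [-0.2301, 0.0042, 0.0572] turn -1.345 dist 119 t 16.63 q [17.0, 8.0, 96.0, -0.0, 73.0, -38.0]
```

arm_command([
  [0.6,-0.23,0.004,0.04,-1],
  [0.6,-0.23,0.004,0.04,-1],
  [0.6,-0.23,0.004,0.04,-1],
  [0.6,-0.23,0.004,0.04,-1],
  [0.6,-0.23,0.004,0.04,-1],
  [0.6,-0.23,0.004,0.04,-1],
  [0.6,-0.23,0.004,0.04,-1],
  [0.6,-0.23,0.004,0.04,-1],
])

```text
time_s: 17.3
ee_pos: [569.1, 90.2, 247.9]
ee_rot: [179.8, 2.5, -170.5]
force: [-0.7, 0.0, 0.0]
gripper_width: 36.7
```

arm_command([
  [0.6,0,0,0,-0.35],
  [0.6,0,0,0,-0.35],
  [0.6,0,0,0,-0.35],
  [0.6,0,0,0,-0.35],
])

```text
time_s: 17.63
ee_pos: [568.8, 90.4, 247.6]
ee_rot: [-179.5, 2.4, -154.9]
force: [-0.0, -0.1, -0.0]
gripper_width: 36.4
```

```bash
python3 - <<'E'
from h import *
im=snap('wrist','w15');print(env.state()['ee_pos'],env.state()['ee_rot'])
cv2.imwrite('pics/w15c.png',cv2.resize(im[60:320,100:460,::-1],None,fx=2.2,fy=2.2,interpolation=cv2.INTER_CUBIC))
E
```

```text
[568.87000091  90.39283456 247.66807525] [-179.52749965    2.40879741 -154.91234069]
```

View pics/w15c.png

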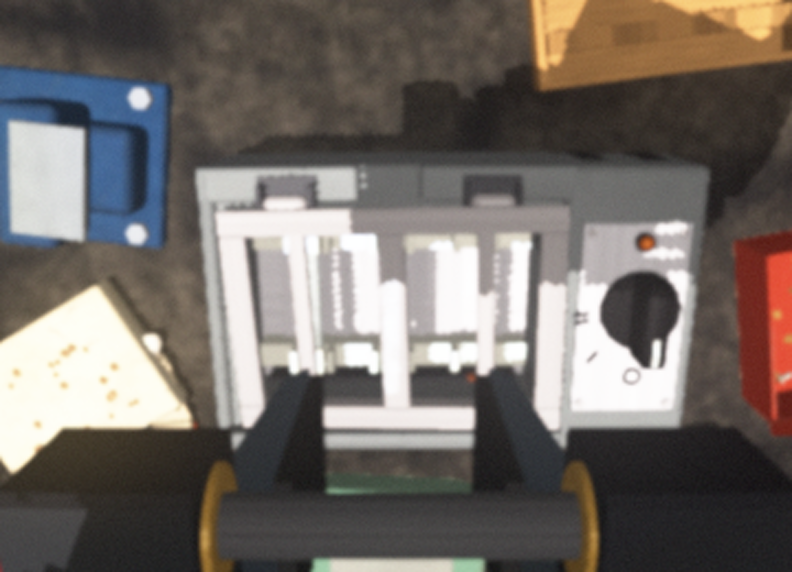

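```bash
python3 - <<'E'
from h import *
f=lambda l:[(100+a/2.2,60+b/2.2) for a,b in l]
W=lambda l,z:onz('wrist',f(l),np.array(z,float),'w15')
def ang(a,b): d=b-a; return np.degrees(np.arctan2(d[1],d[0]))
g=W([(218,212),(570,207),(243,430),(562,430)],[88,88,80,80]);show(g,g.mean(0),ang(g[0],g[1]),ang(g[2],g[3]))
b=W([(392,237),(396,407)],[87,81]);show('bar',b,b.mean(0),ang(*b))
show(W([(396,320)],[84]))
go([593.5,94.5,120],205)
E
```

```text
[[577.9   4.8  88. ]
 [509.6 144.4  88. ]
 [676.7  53.8  80. ]
 [608.6 197.2  80. ]] [593.2 100.   84. ] 116.0 115.4
bar [[555.5  79.4  87. ]
 [632.1 117.2  81. ]] [593.8  98.3  84. ] 26.3
[[590.8  97.8  84. ]]
shift [-0.0373, -0.0113, 0.2572] turn 0.002 dist 130 t 17.68 q [8.0, 16.0, 88.0, 0.0, 73.0, -107.0]
```

arm_command([
  [0.714,-0.037,-0.016,0.06,0],
  [0.714,-0.037,-0.016,0.12,0],
  [0.714,-0.037,-0.016,0.18,0],
  [0.714,-0.037,-0.016,0.24,0],
  [0.714,-0.037,-0.016,0.26,0],
  [0.714,-0.037,-0.016,0.26,0],
  [0.714,-0.037,-0.016,0.26,0],
])

```text
time_s: 18.27
ee_pos: [594.9, 92.4, 119.3]
ee_rot: [-179.5, 2.4, -155.0]
force: [-0.1, -0.5, 0.3]
gripper_width: 25.9
```

```bash
python3 - <<'E'
from h import *
im=snap('wrist','w16');print(env.state()['ee_pos'],env.state()['ee_rot'],env.state()['gripper_width'])
cv2.imwrite('pics/w16c.png',cv2.resize(im[60:320,100:460,::-1],None,fx=2.2,fy=2.2,interpolation=cv2.INTER_CUBIC))
go([593.5,97,70],205)
E
```

```text
[595.63004028  92.56336337 120.3700358 ] [-179.47647937    2.57653059 -154.95443675] 26.362832978429037
shift [0.0046, 0.0108, 0.1005] turn 0.001 dist 51 t 18.32 q [8.0, 24.0, 96.0, 0.0, 58.0, -108.0]
```

View pics/w16c.png

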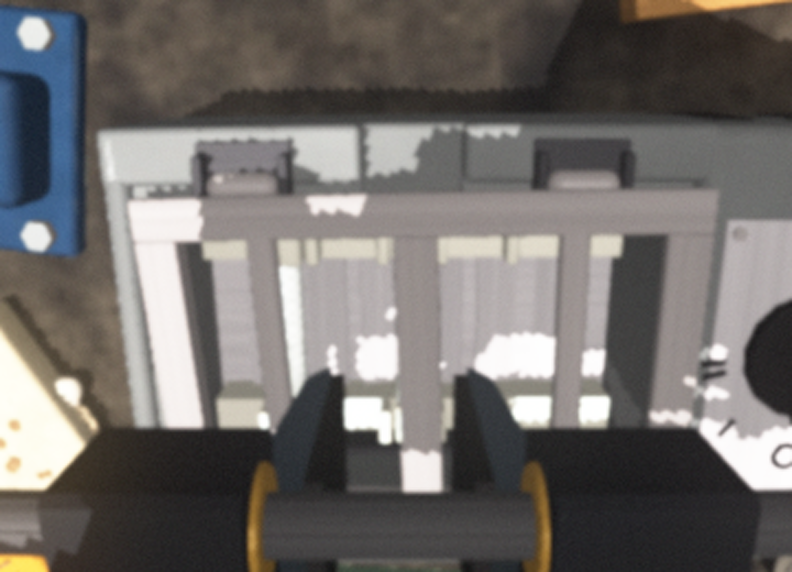

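The bar (column 420) is about 5 mm right of the finger centre (402), as computed. Correcting sideways, then going down.

arm_command([
  [0.714,0.004,0.011,0,0],
  [0.714,0.004,0.011,0,0],
  [0.714,0.004,0.011,0.03,0],
  [0.714,0.004,0.011,0.06,0],
  [0.714,0.004,0.011,0.09,0],
  [0.714,0.004,0.011,0.1,0],
  [0.714,0.004,0.011,0.1,0],
])

```text
time_s: 18.9
ee_pos: [593.2, 97.3, 70.0]
ee_rot: [-179.5, 2.5, -155.0]
force: [-0.2, 0.4, 0.6]
gripper_width: 26.3
```

arm_command([
  [1,0,0,0,0],
  [1,0,0,0,0],
  [1,0,0,0,0],
  [1,0,0,0,0],
], squeeze=30)

```text
time_s: 19.23
ee_pos: [593.8, 97.4, 70.9]
ee_rot: [-179.5, 2.6, -155.0]
force: [-0.2, 0.5, -0.8]
gripper_width: 11.8
```

```bash
python3 - <<'E'
from h import *
p=env.state()['ee_pos']; go(p+[0,0,20],205.05);go(p+[0,0,110],205.05)
E
```

```text
shift [-0.0018, -0.0004, -0.04] turn -0.0 dist 20 t 19.23 q [8.0, 26.0, 99.0, 0.0, 52.0, -107.0]
shift [-0.01, -0.002, -0.2198] turn -0.0 dist 110 t 19.23 q [8.0, 26.0, 99.0, 0.0, 52.0, -107.0]
```

arm_command([
  [1,0,0,-0.01,0],
  [1,-0.001,0,-0.02,0],
  [1,-0.002,0,-0.04,0],
  [1,-0.004,-0.001,-0.08,0],
  [1,-0.007,-0.001,-0.15,0],
  [1,-0.01,-0.002,-0.22,0],
  [1,-0.01,-0.002,-0.22,0],
  [1,-0.01,-0.002,-0.22,0],
])

```text
time_s: 19.9
ee_pos: [595.1, 97.6, 184.3]
ee_rot: [-179.4, 2.9, -155.0]
force: [-0.7, -0.4, -1.7]
gripper_width: 12.1
```

```bash
python3 - <<'E'
from h import *
im=snap('wrist','w17');print(env.state()['ee_pos'],env.state()['ee_rot'],env.state()['gripper_width'],env.state()['force'])
go([433,-21,180],210)
im=snap('top','t17')[120:320,180:420,::-1]
cv2.imwrite('pics/t17z.png',cv2.resize(im,None,fx=3,fy=3,interpolation=cv2.INTER_CUBIC))
E
```

```text
[593.63807846  97.36041613 181.94900722] [-179.44603139    2.6728959  -154.95680681] 11.781730261973337 [-0.95488716  0.27745804 -2.8265517 ]
shift [0.391, -0.0786, -0.0136] turn -0.11 dist 200 t 19.95 q [8.0, 21.0, 91.0, 0.0, 66.0, -107.0]
```

View pics/w17.png

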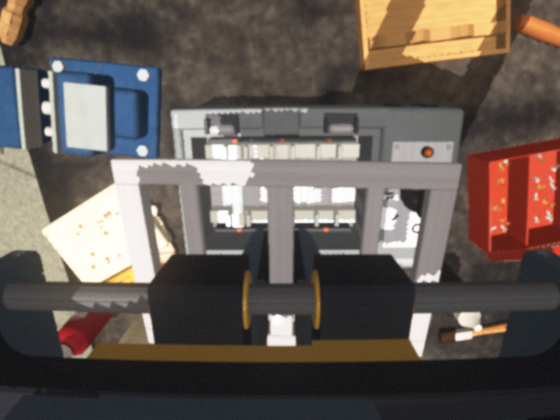

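View pics/t17z.png

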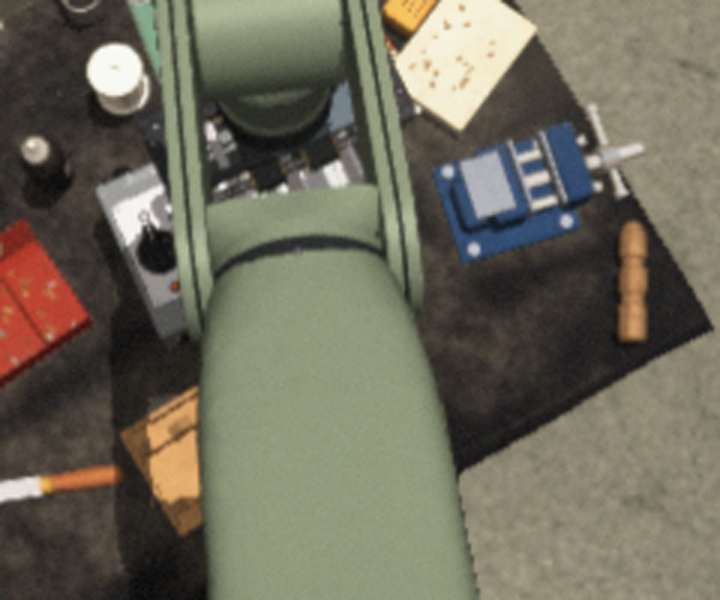

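The guard hangs level in the fingers. Carrying it to the clear spot.

arm_command([
  [1,0.08,-0.016,-0.01,0],
  [1,0.16,-0.03,-0.01,-0.05],
  [1,0.24,-0.05,-0.01,-0.11],
  [1,0.32,-0.065,-0.01,-0.11],
  [1,0.39,-0.079,-0.01,-0.11],
  [1,0.39,-0.079,-0.01,-0.11],
  [1,0.39,-0.079,-0.01,-0.11],
  [1,0.39,-0.079,-0.01,-0.11],
])

```text
time_s: 20.67
ee_pos: [433.0, -21.0, 176.8]
ee_rot: [-179.3, 2.5, -150.0]
force: [0.2, 1.2, -1.6]
gripper_width: 11.8
```

```bash
python3 - <<'E'
from h import *
im=snap('wrist','w18');print(env.state()['ee_pos'],env.state()['ee_rot'],env.state()['gripper_width'],env.state()['force'])
go([433,-21,30],210)
go([433,-21,3.5],210)
E
```

```text
[433.57920041 -20.70914597 176.91840522] [-179.30069436    2.46315751 -149.99413585] 11.908556477737783 [ 0.12451932 -0.22987131 -1.07525099]
shift [0.0139, 0.0037, 0.2935] turn 0.0 dist 147 t 20.72 q [-5.0, 6.0, 112.0, 1.0, 60.0, -125.0]
shift [0.0162, 0.0043, 0.3464] turn 0.0 dist 173 t 20.72 q [-5.0, 6.0, 112.0, 1.0, 60.0, -125.0]
```

View pics/w18.png

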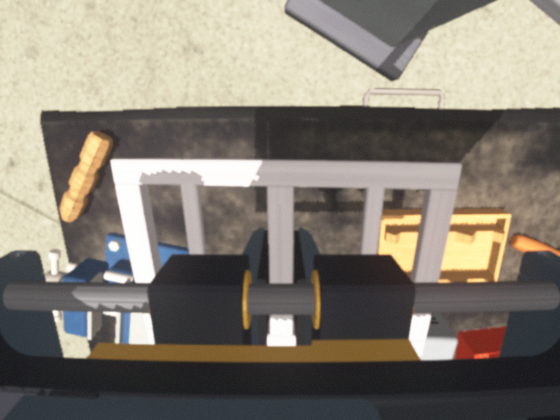

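arm_command([
  [1,0.004,0.001,0.08,0],
  [1,0.008,0.002,0.16,0],
  [1,0.012,0.003,0.24,0],
  [1,0.014,0.004,0.295,0],
  [1,0.015,0.004,0.32,0],
  [1,0.016,0.004,0.335,0],
  [1,0.016,0.004,0.34,0],
  [1,0.016,0.004,0.34,0],
])

```text
time_s: 21.38
ee_pos: [433.9, -20.8, 6.5]
ee_rot: [-179.3, 2.5, -150.0]
force: [0.6, 0.4, -1.7]
gripper_width: 11.5
```

arm_command([
  [1,0,0,0.003,0],
  [1,0,0,0.004,0],
  [0.8,0,0,0.004,0],
  [0.68,0,0,0.004,0],
  [0.68,0,0,0.004,0],
  [0.68,0,0,0.004,0],
])

```text
time_s: 21.88
ee_pos: [434.4, -20.8, 4.9]
ee_rot: [-179.3, 2.5, -150.0]
force: [0.5, -0.1, 0.4]
gripper_width: 28.9
```

arm_command([
  [0.68,0,0,-0.02,0],
  [0.68,-0.002,0,-0.05,0],
  [0.68,-0.005,-0.001,-0.12,0],
  [0.68,-0.009,-0.002,-0.2,0],
  [0.68,-0.015,-0.003,-0.35,0],
  [0.68,-0.018,-0.003,-0.42,0],
  [0.68,-0.018,-0.003,-0.42,0],
  [0.68,-0.018,-0.003,-0.42,0],
])

```text
time_s: 22.55
ee_pos: [437.2, -20.2, 221.5]
ee_rot: [-178.8, 3.2, -149.9]
force: [1.4, -0.1, -0.4]
gripper_width: 29.4
```

```bash
python3 - <<'E'
from h import *
im=snap('wrist','w19');print(env.state()['ee_pos'],env.state()['ee_rot'],env.state()['gripper_width'],env.state()['force'])
go([560,85,260],205)
E
```

```text
[435.36396389 -20.0791926  218.37620045] [-179.00499687    2.89243574 -149.94444712] 29.372574491296405 [ 0.66562266  0.72118777 -0.99876256]
shift [-0.3248, 0.0559, -0.0679] turn 0.112 dist 168 t 22.6 q [-5.0, 4.0, 108.0, 1.0, 65.0, -125.0]
```

View pics/w19.png

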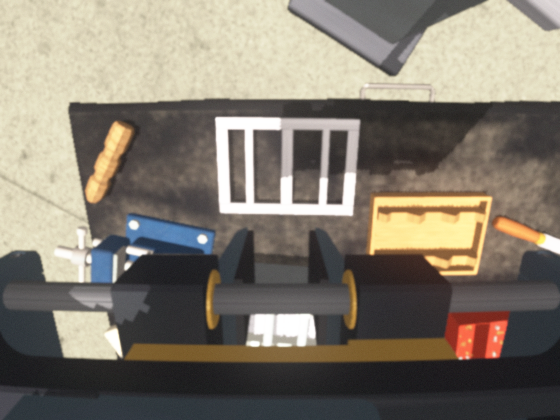

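Guard lies flat at (287,165), clear of the carton (430,235). Now over the dryer to see the lamps.

arm_command([
  [0.68,-0.08,0.015,-0.02,0],
  [0.68,-0.16,0.028,-0.04,0.06],
  [0.68,-0.24,0.042,-0.06,0.11],
  [0.68,-0.32,0.056,-0.068,0.11],
  [0.68,-0.325,0.056,-0.068,0.11],
  [0.68,-0.325,0.056,-0.068,0.11],
  [0.68,-0.325,0.056,-0.068,0.11],
  [0.68,-0.325,0.056,-0.068,0.11],
])

```text
time_s: 23.27
ee_pos: [558.4, 84.2, 258.7]
ee_rot: [-179.3, 2.8, -154.9]
force: [-0.2, 0.1, 0.3]
gripper_width: 28.7
```

```bash
python3 - <<'E'
from h import *
im=snap('wrist','w20');print(env.state()['ee_pos'],env.state()['ee_rot'])
cv2.imwrite('pics/w20c.png',cv2.resize(im[70:290,140:440,::-1],None,fx=2.6,fy=2.6,interpolation=cv2.INTER_CUBIC))
E
```

```text
[558.56815456  84.09720863 259.21026271] [-179.28462628    2.8357642  -154.9565415 ]
```

View pics/w20c.png

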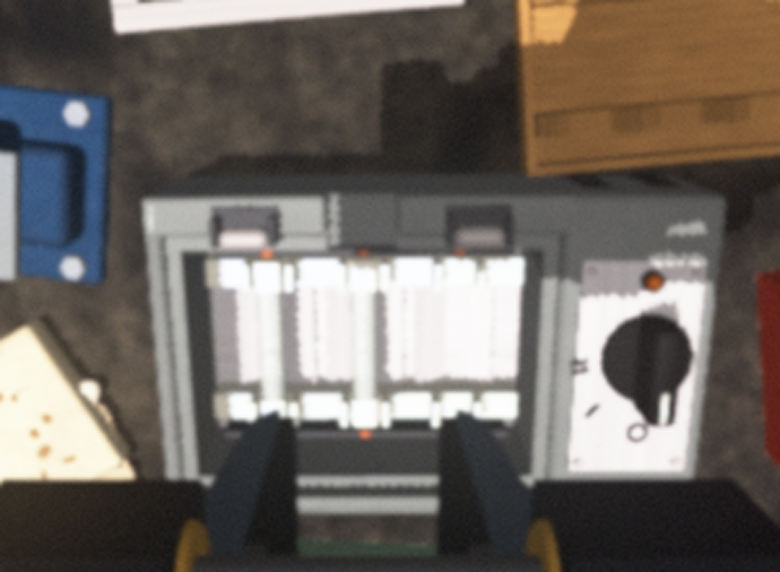

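Two lamps: tubes at columns 270 and 365 (y = -42 and 0). The third slot (460) is empty. I'll check the selector angle and locate the lamps.

```bash
python3 - <<'E'
from h import *
f=lambda l:[(140+a/2.6,70+b/2.6) for a,b in l]
W=lambda l,z:onz('wrist',f(l),np.array(z,float),'w20')
def ang(a,b): d=b-a; return np.degrees(np.arctan2(d[1],d[0]))
p=W([(664,392),(667,424)],[104,104]);show('pointer',p,ang(*p))
for n,l in [('A',[(267,272),(272,408)]),('B',[(363,272),(366,410)]),('C',[(460,272),(463,408)])]:
    q=W(l,[50.5,50.5]);show(n,q,q.mean(0),ang(*q))
u=np.array([np.cos(np.radians(25.2)),np.sin(np.radians(25.2))]);v=np.array([-u[1],u[0]])
n=np.array([528.5,64.4])+72*u;show('pred',n-42*v,n,n+42*v)
# carton
im=cv2.imread('pics/t17.png')
E
```

```text
pointer [[543.7 203.4 104. ]
 [554.8 211.5 104. ]] 36.3
A [[579.9  43.3  50.5]
 [637.5  70.3  50.5]] [608.7  56.8  50.5] 25.1
B [[562.1  81.1  50.5]
 [619.9 109.6  50.5]] [591.   95.4  50.5] 26.2
C [[544.1 119.2  50.5]
 [600.1 149.3  50.5]] [572.1 134.2  50.5] 28.2
pred [611.5  57.1] [593.6  95.1] [575.8 133.1]
```

```bash
python3 - <<'E'
from h import *
go([610,57.2,110],205)
E
```

```text
shift [-0.0556, -0.0885, 0.3027] turn 0.001 dist 160 t 23.32 q [7.0, 14.0, 89.0, 0.0, 74.0, -108.0]
```

arm_command([
  [0.736,-0.028,-0.044,0.06,0],
  [0.736,-0.056,-0.088,0.12,0],
  [0.736,-0.056,-0.088,0.18,0],
  [0.736,-0.056,-0.088,0.24,0],
  [0.736,-0.056,-0.088,0.29,0],
  [0.736,-0.056,-0.088,0.303,0],
  [0.736,-0.056,-0.088,0.303,0],
  [0.736,-0.056,-0.088,0.303,0],
], squeeze=6)

```text
time_s: 23.98
ee_pos: [610.3, 57.1, 111.0]
ee_rot: [-179.3, 2.9, -155.0]
force: [1.4, 0.2, -0.1]
gripper_width: 24.1
```

```bash
python3 - <<'E'
from h import *
im=snap('wrist','w21');print(env.state()['ee_pos'],env.state()['ee_rot'],env.state()['gripper_width'])
cv2.imwrite('pics/w21c.png',cv2.resize(im[60:320,140:440,::-1],None,fx=2.2,fy=2.2,interpolation=cv2.INTER_CUBIC))
go([610,57.2,27],205)
E
```

```text
[610.96525278  57.26548839 111.88659593] [-179.21512409    3.01153724 -154.97796793] 24.500479712667527
shift [0.0107, 0.003, 0.1694] turn 0.0 dist 85 t 24.03 q [4.0, 25.0, 95.0, 0.0, 57.0, -111.0]
```

View pics/w21c.png

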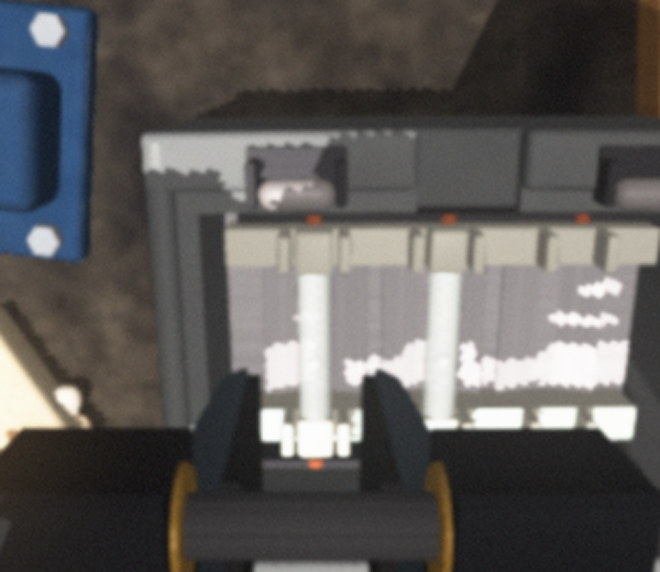

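Lamp tube (column 314) lies midway between the fingers (250–368). Descending and closing at 6 N.

arm_command([
  [0.736,0.003,0.001,0.05,0],
  [0.736,0.006,0.002,0.1,0],
  [0.736,0.009,0.003,0.14,0],
  [0.736,0.01,0.003,0.16,0],
  [0.736,0.01,0.003,0.168,0],
  [0.736,0.01,0.003,0.168,0],
  [0.736,0.01,0.003,0.168,0],
])

```text
time_s: 24.62
ee_pos: [611.6, 57.4, 29.3]
ee_rot: [-179.2, 3.2, -155.0]
force: [0.2, 0.8, 1.2]
gripper_width: 24.0
```

arm_command([
  [0.8,0,0,0,0],
  [0.84,0,0,0,0],
  [0.88,0,0,0,0],
  [0.92,0,0,0,0],
  [0.96,0,0,0,0],
  [1,0,0,0,0],
], squeeze=6)

```text
time_s: 25.12
ee_pos: [612.2, 57.5, 30.3]
ee_rot: [-179.1, 3.3, -155.0]
force: [-0.6, 0.2, 6.1]
gripper_width: 10.8
```

```bash
python3 - <<'E'
from h import *
p=env.state()['ee_pos'];print(p,env.state()['force']);go(p+[0,0,100],205)
E
```

```text
[612.24526976  57.53688241  30.30727245] [-0.57591163  0.2269389   6.06934004]
shift [-0.0114, -0.0031, -0.1997] turn 0.001 dist 100 t 25.12 q [4.0, 30.0, 101.0, 0.0, 46.0, -111.0]
```

Gripped (10.8 mm). Lifting straight up.

arm_command([
  [1,0,0,-0.005,0],
  [1,-0.001,0,-0.015,0],
  [1,-0.002,0,-0.03,0],
  [1,-0.004,-0.001,-0.07,0],
  [1,-0.007,-0.002,-0.13,0],
  [1,-0.011,-0.003,-0.2,0],
  [1,-0.011,-0.003,-0.2,0],
  [1,-0.011,-0.003,-0.2,0],
])

```text
time_s: 25.78
ee_pos: [613.5, 57.6, 133.3]
ee_rot: [-179.0, 3.6, -155.0]
force: [-0.6, 0.4, -1.2]
gripper_width: 10.8
```

```bash
python3 - <<'E'
from h import *
im=snap('wrist','w22');print(env.state()['ee_pos'],env.state()['ee_rot'],env.state()['gripper_width'],env.state()['force'])
go([430,149,160],213)
E
```

```text
[612.03928291  57.46162584 131.21192618] [-179.09560751    3.32942371 -154.9683456 ] 10.841867360162354 [-0.94489781 -0.70041166 -1.92082767]
shift [0.2486, 0.3188, -0.0772] turn -0.177 dist 206 t 25.83 q [4.0, 24.0, 94.0, 0.0, 59.0, -111.0]
```

View pics/w22.png

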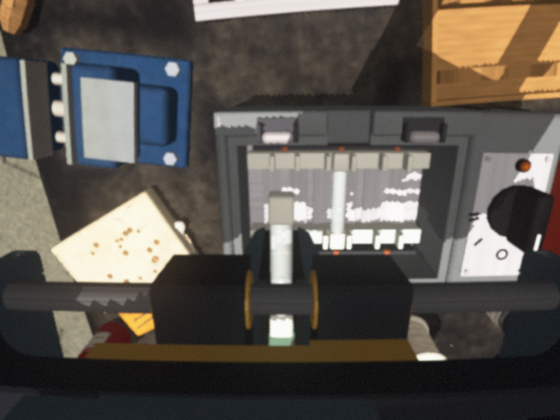

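Lamp A is held centred. Moving toward the carton to view it squarely.

arm_command([
  [1,0,0,-0.06,0],
  [1,0.04,0.06,-0.1,0],
  [1,0.09,0.12,-0.12,-0.1],
  [1,0.15,0.2,-0.14,-0.18],
  [1,0.21,0.28,-0.14,-0.18],
  [1,0.23,0.31,-0.14,-0.18],
  [1,0.23,0.31,-0.14,-0.18],
  [1,0.23,0.31,-0.14,-0.18],
])

```text
time_s: 26.5
ee_pos: [436.3, 149.0, 190.9]
ee_rot: [-178.7, 3.0, -146.7]
force: [0.4, 0.7, -0.2]
gripper_width: 10.6
```

```bash
python3 - <<'E'
from h import *
im=snap('wrist','w23');print(env.state()['ee_pos'],env.state()['ee_rot'],env.state()['gripper_width'])
cv2.imwrite('pics/w23c.png',cv2.resize(im[0:240,140:460,::-1],None,fx=2.4,fy=2.4,interpolation=cv2.INTER_CUBIC))
E
```

```text
[437.81303012 148.69862879 191.13367583] [-178.63713612    3.08255041 -146.77861842] 11.165016339467734
```

View pics/w23c.png

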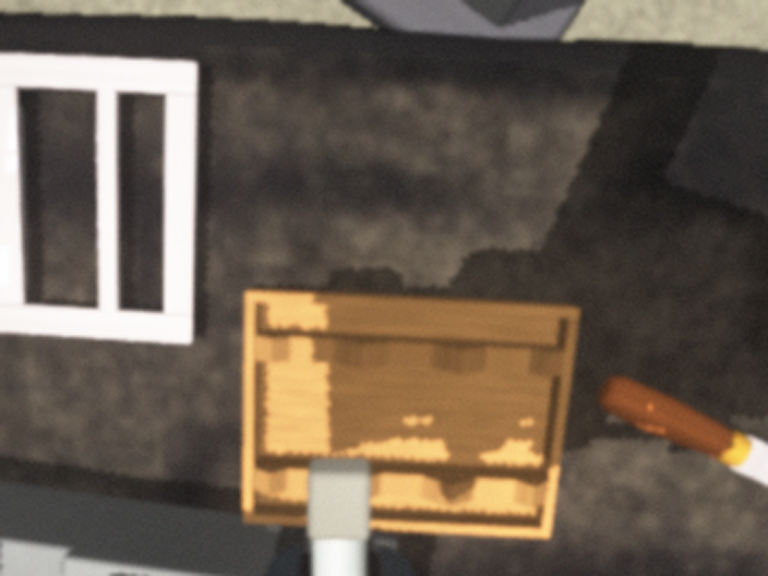

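```bash
python3 - <<'E'
from h import *
f=lambda l:[(140+a/2.4,b/2.4) for a,b in l]
c=onz('wrist',f([(246,292),(580,308),(552,538),(246,523)]),20,'w23')
show(c,c.mean(0))
def ang(a,b): d=b-a; return np.degrees(np.arctan2(d[1],d[0]))
show(ang(c[0],c[1]),ang(c[3],c[2]),ang(c[0],c[3]),ang(c[1],c[2]),[np.linalg.norm(c[i]-c[(i+1)%4]) for i in range(4)])
t=onz('top',[(130+x/3.3,130+y/3.3) for x,y in [(298,447),(446,355),(514,460),(366,555)]],20);show('top early',t.mean(0))
import json
j=json.load(open('pics/w23.json'));R=Ro.from_euler('xyz',j['r'],degrees=True).as_matrix()
p=onz('wrist',f([(339,462),(339,538)]),j['p'][2]+24,'w23');show('lamp end in tool',(p-j['p'])@R)
E
```

```text
[[410.3  81.9  20. ]
 [340.6 198.6  20. ]
 [426.3 250.8  20. ]
 [495.9 133.9  20. ]] [418.3 166.3  20. ]
120.9 120.8 31.3 31.4 [136.  100.4 136.1 100.1]
top early [383.5 148.   20. ]
lamp end in tool [[ 41.7  -0.2 -26.2]
 [ 26.8  -0.1 -25.4]]
```

The carton has been knocked: its centre is now (418,166) at 31.3°, and the measured rectangle of 136 x 100 mm fits exactly. I'll retarget the -y cradle.

```bash
python3 - <<'E'
from h import *
go([440.8,133.1,70],211.3)
E
```

```text
shift [0.0251, -0.0236, 0.2419] turn 0.043 dist 122 t 26.55 q [18.0, 7.0, 108.0, -1.0, 61.0, -105.0]
```

arm_command([
  [1,0.012,-0.012,0.06,0.04],
  [1,0.025,-0.024,0.12,0.04],
  [1,0.025,-0.024,0.18,0.04],
  [1,0.025,-0.024,0.22,0.04],
  [1,0.025,-0.024,0.242,0.04],
  [1,0.025,-0.024,0.242,0.04],
  [1,0.025,-0.024,0.242,0.04],
  [1,0.025,-0.024,0.242,0.04],
])

```text
time_s: 27.22
ee_pos: [442.2, 132.8, 70.3]
ee_rot: [-178.7, 3.2, -148.6]
force: [0.2, -0.0, -0.2]
gripper_width: 10.8
```

```bash
python3 - <<'E'
from h import *
im=snap('wrist','w24');print(env.state()['ee_pos'],env.state()['ee_rot'],env.state()['gripper_width'])
cv2.imwrite('pics/w24c.png',cv2.resize(im[0:300,140:460,::-1],None,fx=2,fy=2,interpolation=cv2.INTER_CUBIC))
go([440.8,133.1,18],211.3)
E
```

```text
[442.18158009 132.92766438  70.65098083] [-178.70362558    3.22080849 -148.61179626] 10.622669789709201
shift [0.0081, 0.0041, 0.1049] turn 0.002 dist 53 t 27.27 q [16.0, 15.0, 118.0, -1.0, 43.0, -105.0]
```

View pics/w24c.png

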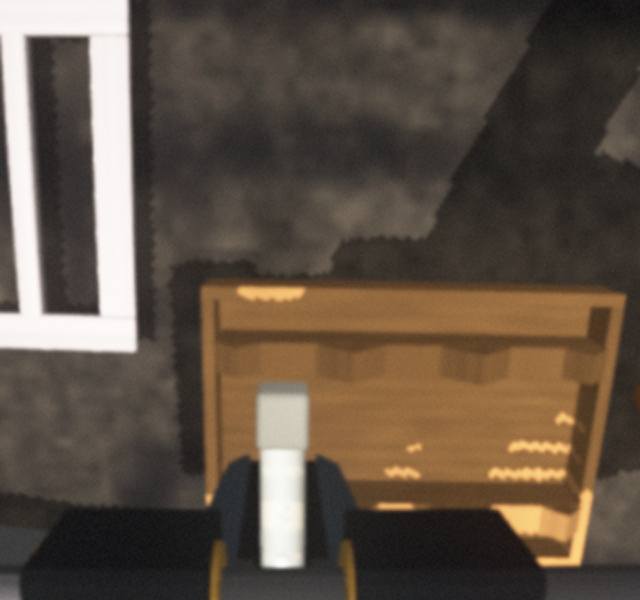

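```bash
python3 - <<'E'
from h import *
f=lambda l:[(140+a/2,b/2) for a,b in l]
c=onz('wrist',f([(202,288),(627,295),(583,565)]),20,'w24');show(c,np.linalg.norm(c[0]-c[1]),np.linalg.norm(c[2]-c[1]),(c[0]+c[2])/2)
d=c[1]-c[0];a=np.degrees(np.arctan2(d[1],d[0]));show(a)
q=onz('wrist',f([(240,356),(350,362),(476,362),(590,365)]),34,'w24');show('peaks?',q)
th=np.radians(31.3);v=np.array([-np.sin(th),np.cos(th)]);u=np.array([np.cos(th),np.sin(th)])
show(((q[:,:2]-[418.3,166.3])@v),((q[:,:2]-[418.3,166.3])@u))
E
```

```text
[[410.4  81.9  20. ]
 [340.4 198.9  20. ]
 [424.9 250.3  20. ]] 136.3 98.9 [417.7 166.1  20. ]
120.9
peaks? [[419.8 102.8  34. ]
 [403.6 132.5  34. ]
 [383.2 165.5  34. ]
 [365.2 196.2  34. ]]
[-55.1 -21.2  17.5  53.2] [-31.8 -30.1 -30.4 -29.9]
```

Confirmed: carton at (418,166), peaks at about ±20 mm. Lowering lamp A.

arm_command([
  [1,0.008,0.004,0.02,0],
  [1,0.008,0.004,0.05,0],
  [1,0.008,0.004,0.075,0],
  [1,0.008,0.004,0.09,0],
  [1,0.008,0.004,0.1,0],
  [1,0.008,0.004,0.1,0],
])

```text
time_s: 27.77
ee_pos: [440.8, 133.0, 20.2]
ee_rot: [-178.7, 3.2, -148.6]
force: [-0.3, -0.8, -0.4]
gripper_width: 10.8
```

arm_command([
  [1,0,0,0.002,0],
  [1,0,0,0.004,0],
  [1,0,0,0.006,0],
  [1,0,0,0.006,0],
])

```text
time_s: 28.1
ee_pos: [441.1, 133.1, 17.5]
ee_rot: [-178.7, 3.2, -148.6]
force: [-0.1, -0.3, -0.2]
gripper_width: 10.4
```

arm_command([
  [1,0,0,0.002,0],
  [1,0,0,0.004,0],
  [1,0,0,0.004,0],
])

```text
time_s: 28.35
ee_pos: [441.2, 133.1, 15.4]
ee_rot: [-178.7, 3.2, -148.6]
force: [0.2, -1.3, 0.4]
gripper_width: 10.9
```

arm_command([
  [1,0,0,0.002,0],
  [1,0,0,0.003,0],
  [1,0,0,0.003,0],
])

```text
time_s: 28.6
ee_pos: [441.4, 133.1, 14.6]
ee_rot: [-178.7, 3.3, -148.6]
force: [-1.0, -0.9, 7.4]
gripper_width: 10.7
```

Contact felt. Releasing.

arm_command([
  [0.87,0,0,0,0],
  [0.84,0,0,0,0],
  [0.8,0,0,0,0],
  [0.8,0,0,0,0],
  [0.8,0,0,0,0],
])

```text
time_s: 29.02
ee_pos: [441.4, 133.1, 14.4]
ee_rot: [-178.7, 3.2, -148.6]
force: [0.5, -0.4, 0.2]
gripper_width: 18.3
```

```bash
python3 - <<'E'
from h import *
p=env.state()['ee_pos'];print(p,env.state()['force']);go(p+[0,0,60],211.4);go(p+[0,0,150],211.4)
E
```

```text
[441.37792761 133.1421474   14.43798767] [ 0.51090565 -0.39867201  0.22066712]
shift [-0.0068, -0.0027, -0.1198] turn -0.0 dist 60 t 29.02 q [16.0, 20.0, 122.0, -1.0, 34.0, -105.0]
shift [-0.0169, -0.0068, -0.2994] turn -0.0 dist 150 t 29.02 q [16.0, 20.0, 122.0, -1.0, 34.0, -105.0]
```

arm_command([
  [0.8,-0.001,0,-0.015,0],
  [0.8,-0.002,-0.001,-0.04,0],
  [0.8,-0.005,-0.002,-0.08,0],
  [0.8,-0.009,-0.003,-0.15,0],
  [0.74,-0.013,-0.005,-0.23,0],
  [0.74,-0.017,-0.007,-0.3,0],
  [0.74,-0.017,-0.007,-0.3,0],
  [0.74,-0.017,-0.007,-0.3,0],
])

```text
time_s: 29.68
ee_pos: [442.7, 133.4, 167.2]
ee_rot: [-178.6, 3.5, -148.6]
force: [0.1, -0.0, -0.5]
gripper_width: 24.1
```

```bash
python3 - <<'E'
from h import *
im=snap('wrist','w25');print(env.state()['ee_pos'],env.state()['ee_rot'],env.state()['gripper_width'])
cv2.imwrite('pics/w25c.png',cv2.resize(im[0:300,140:460,::-1],None,fx=2,fy=2,interpolation=cv2.INTER_CUBIC))
go([592.5,95.3,200],205);go([592.5,95.3,100],205)
E
```

```text
[441.270614   133.05040369 165.27672572] [-178.6761334     3.3013945  -148.60626083] 23.856898908345013
shift [-0.2225, -0.2233, -0.0516] turn 0.142 dist 160 t 29.73 q [16.0, 9.0, 111.0, -0.0, 57.0, -106.0]
shift [-0.211, -0.2186, 0.148] turn 0.142 dist 169 t 29.73 q [16.0, 9.0, 111.0, -0.0, 57.0, -106.0]
```

View pics/w25c.png

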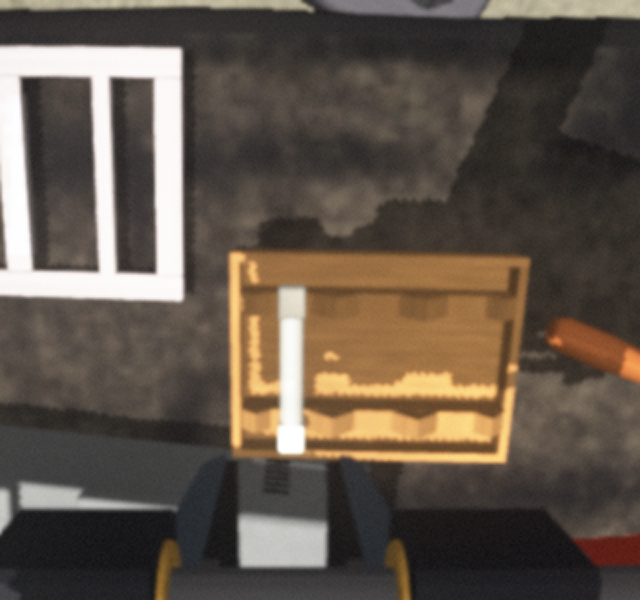

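Lamp A lies in its cradle, from (291,288) to (291,452). Next lamp B.

arm_command([
  [0.74,-0.05,-0.05,-0.05,0],
  [0.74,-0.11,-0.11,-0.05,0.14],
  [0.74,-0.17,-0.17,-0.05,0.14],
  [0.74,-0.22,-0.22,-0.05,0.14],
  [0.74,-0.222,-0.223,-0.05,0.14],
  [0.74,-0.222,-0.223,-0.05,0.14],
  [0.74,-0.222,-0.223,-0.05,0.14],
  [0.74,-0.222,-0.223,-0.05,0.14],
])

```text
time_s: 30.4
ee_pos: [590.4, 95.5, 197.9]
ee_rot: [-179.1, 3.2, -154.9]
force: [-0.1, -0.3, -0.3]
gripper_width: 24.0
```

```bash
python3 - <<'E'
from h import *
q=onz('wrist',[(140+291/2,144),(140+291/2,226)],34,'w25');th=np.radians(31.2);u=np.array([np.cos(th),np.sin(th)]);v=np.array([-u[1],u[0]])
show(q,(q[:,:2].mean(0)-[418,166.2])@u,(q[:,:2].mean(0)-[418,166.2])@v)
go([592.5,95.3,100],205)
E
```

```text
[[407.5 112.6  34. ]
 [473.6 153.3  34. ]] 2.1 -40.1
shift [0.0074, 0.0009, 0.1957] turn 0.002 dist 98 t 30.4 q [8.0, 19.0, 91.0, 0.0, 67.0, -107.0]
```

arm_command([
  [0.736,0.003,0.001,0.06,0],
  [0.736,0.006,0.001,0.12,0],
  [0.736,0.007,0.001,0.17,0],
  [0.736,0.007,0.001,0.195,0],
  [0.736,0.007,0.001,0.195,0],
  [0.736,0.007,0.001,0.195,0],
])

```text
time_s: 30.9
ee_pos: [591.3, 95.8, 100.3]
ee_rot: [-179.1, 3.2, -154.9]
force: [0.5, 0.2, 0.6]
gripper_width: 23.7
```

```bash
python3 - <<'E'
from h import *
im=snap('wrist','w26');print(env.state()['ee_pos'],env.state()['ee_rot'],env.state()['gripper_width'])
cv2.imwrite('pics/w26c.png',cv2.resize(im[60:320,140:440,::-1],None,fx=2.2,fy=2.2,interpolation=cv2.INTER_CUBIC))
go([592.5,95.3,29],205)
E
```

```text
[592.36614225  95.89035743 101.36716867] [-179.10184321    3.29500593 -154.85231113] 24.110761043640824
shift [0.0086, 0.0011, 0.1445] turn 0.003 dist 72 t 30.95 q [8.0, 24.0, 98.0, 0.0, 54.0, -107.0]
```

View pics/w26c.png

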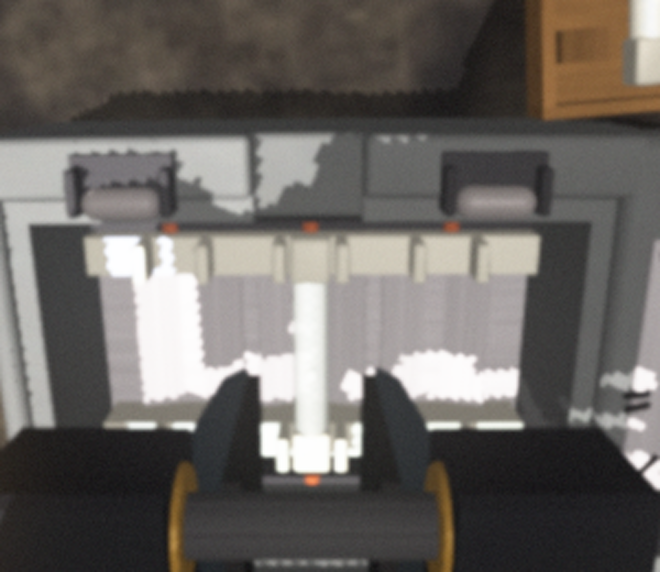

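Lamp B at column 310 is centred between the fingers, and the third slot (450) is empty. Descending.

arm_command([
  [0.736,0.003,0.001,0.04,0],
  [0.736,0.006,0.001,0.08,0],
  [0.736,0.008,0.001,0.12,0],
  [0.736,0.009,0.001,0.138,0],
  [0.736,0.009,0.001,0.144,0],
  [0.736,0.009,0.001,0.144,0],
  [0.736,0.009,0.001,0.144,0],
])

```text
time_s: 31.53
ee_pos: [593.4, 95.4, 30.6]
ee_rot: [-179.1, 3.4, -154.8]
force: [0.7, 0.4, 0.2]
gripper_width: 23.8
```

arm_command([
  [0.8,0,0,0,0],
  [0.84,0,0,0,0],
  [0.88,0,0,0,0],
  [0.92,0,0,0,0],
  [0.96,0,0,0,0],
  [1,0,0,0,0],
], squeeze=6)

```text
time_s: 32.03
ee_pos: [594.0, 95.5, 31.5]
ee_rot: [-179.0, 3.5, -154.8]
force: [-0.4, 0.5, 6.1]
gripper_width: 10.3
```

```bash
python3 - <<'E'
from h import *
p=env.state()['ee_pos'];print(p,env.state()['force']);go(p+[0,0,110],205)
E
```

```text
[593.9654968   95.52417732  31.51568365] [-0.35151185  0.48438041  6.05070491]
shift [-0.0135, -0.0037, -0.2196] turn 0.004 dist 110 t 32.03 q [8.0, 29.0, 103.0, 0.0, 45.0, -107.0]
```

arm_command([
  [1,0,0,-0.005,0],
  [1,-0.001,0,-0.015,0],
  [1,-0.002,0,-0.03,0],
  [1,-0.004,-0.001,-0.07,0],
  [1,-0.008,-0.002,-0.13,0],
  [1,-0.012,-0.003,-0.2,0],
  [1,-0.015,-0.004,-0.26,0],
  [1,-0.015,-0.004,-0.26,0],
])

```text
time_s: 32.7
ee_pos: [597.3, 96.0, 169.3]
ee_rot: [-178.8, 4.3, -154.8]
force: [0.8, -0.2, 0.0]
gripper_width: 11.0
```

```bash
python3 - <<'E'
from h import *
th=np.radians(31.2);u=np.array([np.cos(th),np.sin(th)]);v=np.array([-u[1],u[0]])
t=np.array([418,166.2])+40*v+1*u;show(t)
go([t[0]+20,t[1],180],211.2)
print(env.state()['gripper_width'])
E
```

```text
[398.1 200.9]
shift [0.2327, 0.3415, -0.046] turn -0.134 dist 208 t 32.7 q [8.0, 21.0, 93.0, 0.0, 62.0, -107.0]
10.972369283535754
```

```bash
python3 - <<'E'
from h import *
for i in range(3): env.grab_frame('top')
print(env.state()['ee_rot'])
go([418,201,180],211.2)
E
```

```text
[-179.03915534    3.50996517 -154.84285651]
shift [0.2243, 0.339, -0.0559] turn -0.134 dist 205 t 32.85 q [8.0, 21.0, 94.0, 0.0, 62.0, -107.0]
```

arm_command([
  [1,0.05,0.06,-0.04,0],
  [1,0.1,0.13,-0.056,0],
  [1,0.15,0.2,-0.056,-0.07],
  [1,0.19,0.27,-0.056,-0.13],
  [1,0.22,0.33,-0.056,-0.13],
  [1,0.224,0.339,-0.056,-0.13],
  [1,0.224,0.339,-0.056,-0.13],
  [1,0.224,0.339,-0.056,-0.13],
])

```text
time_s: 33.52
ee_pos: [418.1, 200.9, 179.3]
ee_rot: [-178.7, 3.3, -148.9]
force: [0.5, 0.8, 0.4]
gripper_width: 10.7
```

```bash
python3 - <<'E'
from h import *
env.grab_frame('top');im=snap('wrist','w27');print(env.state()['ee_pos'],env.state()['ee_rot'],env.state()['gripper_width'])
cv2.imwrite('pics/w27c.png',cv2.resize(im[0:300,140:460,::-1],None,fx=2,fy=2,interpolation=cv2.INTER_CUBIC))
E
```

```text
[419.08004512 200.48625221 179.57173063] [-178.66609045    3.35485825 -149.04141129] 10.475635627308229
```

View pics/w27c.png

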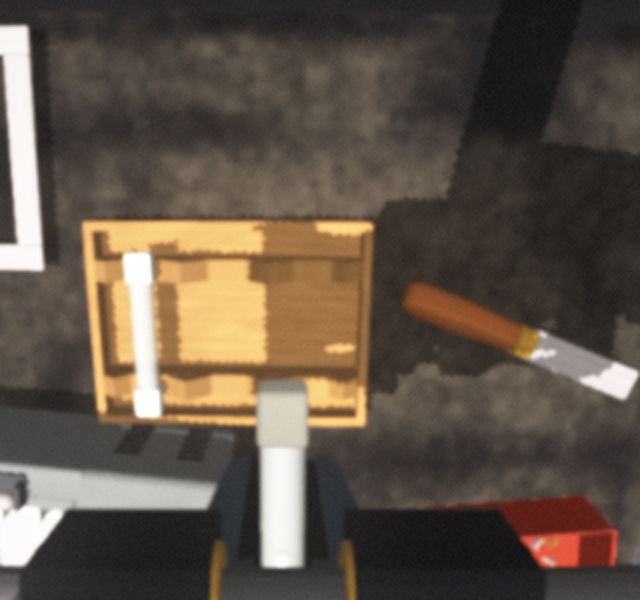

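```bash
python3 - <<'E'
from h import *
f=lambda l:[(140+a/2,b/2) for a,b in l]
c=onz('wrist',f([(84,222),(373,223),(366,427),(100,422)]),20,'w27');show(c,c.mean(0))
d=c[1]-c[0];e=c[2]-c[3];show([np.degrees(np.arctan2(x[1],x[0])) for x in (d,e)],np.linalg.norm(d),np.linalg.norm(e),np.linalg.norm(c[1]-c[2]))
l=onz('wrist',f([(138,256),(148,414)]),34,'w27');show(l.mean(0))
import json
j=json.load(open('pics/w27.json'));R=Ro.from_euler('xyz',j['r'],degrees=True).as_matrix()
p=onz('wrist',f([(282,381),(282,446)]),j['p'][2]+22,'w27');show('lamp end in tool',(p-j['p'])@R)
th=np.radians(31);u=np.array([np.cos(th),np.sin(th)]);v=np.array([-u[1],u[0]])
t=c.mean(0)[:2]+40*v;show('cradle',t,'tcp',t+2*u); t=t+2*u; go([t[0],t[1],60],211)
E
```

```text
[[410.   81.9  20. ]
 [340.8 198.4  20. ]
 [426.9 250.8  20. ]
 [495.9 132.8  20. ]] [418.4 166.   20. ]
[120.7 120.3] 135.5 136.7 100.7
[440.6 133.   34. ]
lamp end in tool [[ 42.2  -0.2 -24.5]
 [ 26.7  -0.2 -23.6]]
cradle [397.8 200.3] tcp [399.5 201.3]
shift [0.0467, 0.027, 0.2363] turn -0.001 dist 121 t 33.62 q [25.0, 8.0, 109.0, -1.0, 60.0, -96.0]
```

Carton unchanged at (418.4,166). Lowering over the +y cradle.

arm_command([
  [1,0.02,0.015,0.05,0],
  [1,0.047,0.027,0.1,0],
  [1,0.047,0.027,0.15,0],
  [1,0.047,0.027,0.2,0],
  [1,0.047,0.027,0.236,0],
  [1,0.047,0.027,0.236,0],
  [1,0.047,0.027,0.236,0],
])

```text
time_s: 34.2
ee_pos: [399.9, 200.4, 59.4]
ee_rot: [-178.7, 3.2, -149.1]
force: [-0.1, -0.2, 0.2]
gripper_width: 10.6
```

```bash
python3 - <<'E'
from h import *
env.grab_frame('top');im=snap('wrist','w28');print(env.state()['ee_pos'],env.state()['ee_rot'],env.state()['gripper_width'])
go([399.5,201.3,20],211)
E
```

```text
[400.82441377 201.20308609  60.9753822 ] [-178.65011299    3.46165328 -149.10428467] 10.49190875769166
shift [0.0071, 0.0034, 0.0816] turn -0.002 dist 41 t 34.3 q [26.0, 15.0, 121.0, -2.0, 41.0, -94.0]
```

View pics/w28.png

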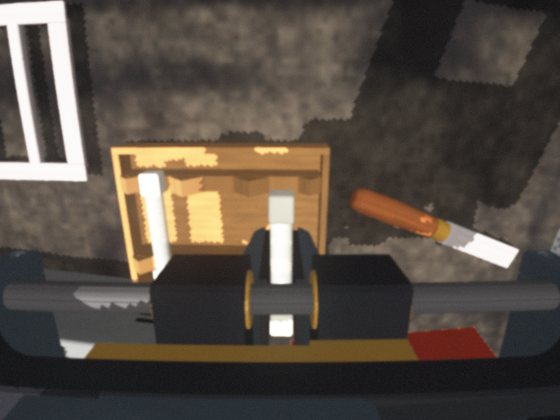

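```bash
python3 - <<'E'
from h import *
show(onz('top',[(210,227),(162,259),(189,193),(140,237)],[40,40,80,80]))
E
```

```text
[[482.5 258.3  40. ]
 [399.3 376.8  40. ]
 [561.1 308.   80. ]
 [449.  424.6  80. ]]
```

The red box is clear of the gripper body. Lowering lamp B.

arm_command([
  [1,0.007,0.003,0.02,0],
  [1,0.007,0.003,0.045,0],
  [1,0.007,0.003,0.065,0],
  [1,0.007,0.003,0.076,0],
  [1,0.007,0.003,0.082,0],
  [1,0.007,0.003,0.084,0],
  [1,0.007,0.003,0.084,0],
])

```text
time_s: 34.88
ee_pos: [400.2, 201.3, 19.3]
ee_rot: [-178.6, 3.5, -149.1]
force: [0.1, -0.4, -0.4]
gripper_width: 10.8
```

arm_command([
  [1,0,0,0.002,0],
  [1,0,0,0.004,0],
  [1,0,0,0.004,0],
])

```text
time_s: 35.13
ee_pos: [400.6, 201.4, 17.5]
ee_rot: [-178.6, 3.6, -149.1]
force: [0.3, -0.2, -0.3]
gripper_width: 10.8
```

arm_command([
  [1,0,0,0.002,0],
  [1,0,0,0.003,0],
  [1,0,0,0.003,0],
])

```text
time_s: 35.38
ee_pos: [400.8, 201.5, 16.4]
ee_rot: [-178.6, 3.6, -149.1]
force: [-0.7, -0.8, 3.5]
gripper_width: 10.8
```

Contact. Releasing.

arm_command([
  [0.87,0,0,0,0],
  [0.84,0,0,0,0],
  [0.8,0,0,0,0],
  [0.8,0,0,0,0],
  [0.8,0,0,0,0],
])

```text
time_s: 35.8
ee_pos: [400.8, 201.5, 16.4]
ee_rot: [-178.6, 3.6, -149.1]
force: [-0.9, -0.5, -0.5]
gripper_width: 18.5
```

```bash
python3 - <<'E'
from h import *
p=env.state()['ee_pos'];print(p,env.state()['force']);go(p+[0,0,150],210.9)
E
```

```text
[400.82096149 201.5421171   16.38399235] [-0.87894299 -0.45611343 -0.52954428]
shift [-0.0187, -0.0071, -0.2993] turn -0.0 dist 150 t 35.8 q [26.0, 19.0, 124.0, -2.0, 33.0, -93.0]
```

arm_command([
  [0.8,-0.001,0,-0.015,0],
  [0.8,-0.002,-0.001,-0.04,0],
  [0.8,-0.005,-0.002,-0.08,0],
  [0.8,-0.009,-0.003,-0.15,0],
  [0.74,-0.014,-0.005,-0.23,0],
  [0.74,-0.019,-0.007,-0.3,0],
  [0.74,-0.03,-0.007,-0.38,0],
  [0.74,-0.03,-0.007,-0.4,0],
])

```text
time_s: 36.47
ee_pos: [405.4, 205.5, 223.9]
ee_rot: [-178.6, 4.3, -149.1]
force: [0.8, 0.1, -0.0]
gripper_width: 23.7
```

```bash
python3 - <<'E'
from h import *
env.grab_frame('top');im=snap('wrist','w29');print(env.state()['ee_pos'],env.state()['ee_rot'])
cv2.imwrite('pics/w29z.png',cv2.resize(im[:,:,::-1],(800,600),interpolation=cv2.INTER_CUBIC))
go([520,190,330],211)
E
```

```text
[403.66402422 204.61214474 220.20261311] [-178.60313638    3.97699342 -149.09422554]
shift [-0.1994, -0.1496, -0.2027] turn -0.002 dist 161 t 36.57 q [26.0, 5.0, 107.0, -1.0, 65.0, -94.0]
```

View pics/w29z.png

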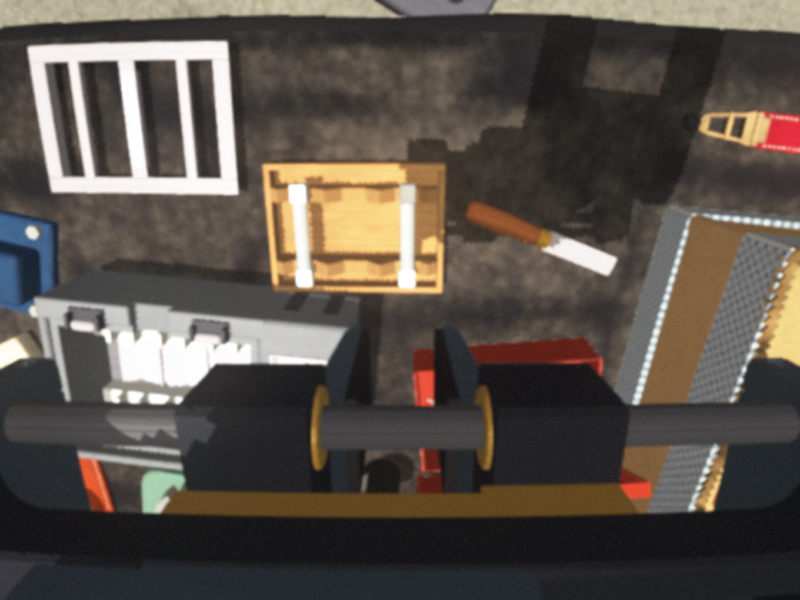

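Both lamps rest in their cradles at (300,235) and (408,235), and the guard and lever lie flat. One last look at the dryer's selector and the well.

arm_command([
  [0.74,-0.05,-0.03,-0.06,0],
  [0.74,-0.1,-0.07,-0.12,0],
  [0.74,-0.15,-0.11,-0.15,0],
  [0.74,-0.2,-0.14,-0.15,0],
  [0.74,-0.22,-0.15,-0.15,0],
  [0.74,-0.22,-0.15,-0.15,0],
  [0.74,-0.22,-0.15,-0.15,0],
])

```text
time_s: 37.15
ee_pos: [529.3, 195.1, 301.9]
ee_rot: [-178.7, 3.6, -149.1]
force: [0.1, -0.3, -0.6]
gripper_width: 23.8
```

```bash
python3 - <<'E'
from h import *
env.grab_frame('top');im=snap('wrist','w30');print(env.state()['ee_pos'],env.state()['ee_rot'])
cv2.imwrite('pics/w30z.png',cv2.resize(im[60:300,100:480,::-1],None,fx=2.1,fy=2.1,interpolation=cv2.INTER_CUBIC))
im=snap('top','t30')[130:310,130:340,::-1]
cv2.imwrite('pics/t30z.png',cv2.resize(im,None,fx=3.3,fy=3.3,interpolation=cv2.INTER_CUBIC))
E
```

```text
[528.81223187 195.36536318 302.97884092] [-178.66561822    3.75727255 -149.06567605]
```

View pics/w30z.png

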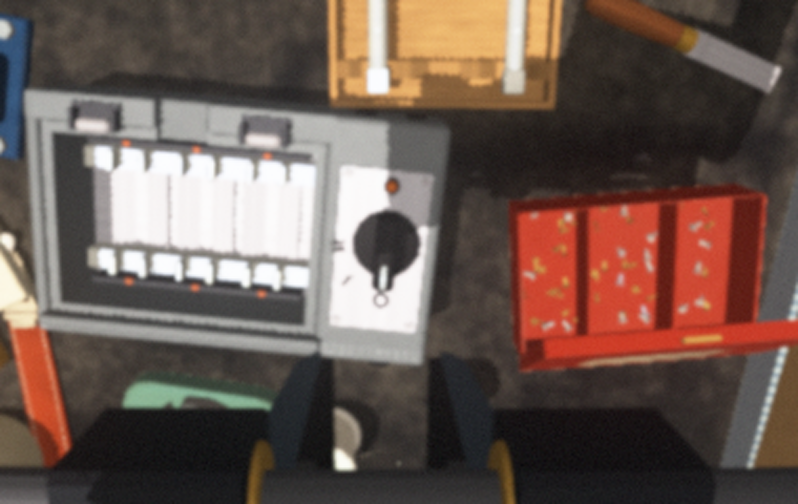

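View pics/t30z.png

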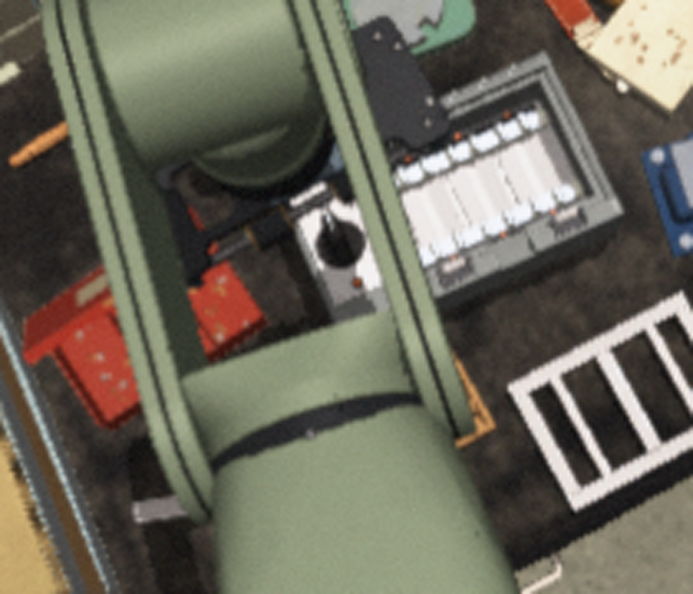

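The well is empty, the pointer (383,280) is at the ring (380,300), and the arm touches nothing. Handing in.

```bash
python3 - <<'E'
from h import *
print(env.job_done())
E
```

```text
the job is handed in; nothing more can be done
None
```

The job is handed in at about 37 s of the 200 s allowed, and every step looked done in the last pictures; no verdict is reported back.

- **Selector:** I turned it from half power to off. In the last close view the pointer lined up with the open ring. An earlier slanted view had read the pointer about 11° off; I put that down to the viewing angle and a short measuring line.
- **Guard and lever:** I pried the guard out of both catches with the lever in the front notch, without touching the guard with the fingers. The lever now lies flat where it started, and the guard lies flat on the clear spot.
- **Lamps:** Only two lamps were present; the third slot was empty. Both went into the carton's outer cradles, gripped at 6 N. Lamp A measured 2 mm (x) and -40 mm (y) from the carton's centre. I checked lamp B in its cradle by eye only. The well is empty.
- **Carton:** It was knocked aside by about 4 cm during the run. I measured it again before placing the lamps.
- **Forces:** The wrist force read at most about 7 N while I handled the lamps and 9 N overall.
- **Not fully checked:** The tool picked up about 3.5° of tilt over the run, with no visible effect on the placing. I saw no sign that the bottle, slicker or spool had moved, but I did not measure their positions again at the end.

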